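# Put the wax pots away in the finishing drawer

## Task

Clear the wooden offcuts off the drawer's rack into the green scrap bin, then put each wax pot that is there into the holder ringed in its own colour until it stands fully home on the bottom; the holders grip tightly, so a twist back and forth is what gets a pot down. Then push the drawer fully shut past its catch without slamming it, and leave the other things on the bench alone.

Things in the scene. Friction and masses are not known exactly. Their poses are not given: they have to be found in the camera images.
- pot_red: aluminium wax pot with a red band and red wax, round, 50 mm across, 72 mm tall, its lowest 10 mm tapering to a 42 mm foot, about 0.22 kg, base-heavy, standing; origin at the centre of its underside, z up. May be absent. Seated, its origin is at point holder_red, its rim 40 mm above the rack's top face
- pot_yellow: aluminium wax pot with a yellow band and yellow wax, round, 50 mm across, 72 mm tall, its lowest 10 mm tapering to a 42 mm foot, about 0.22 kg, base-heavy, standing; origin at the centre of its underside, z up. May be absent. Seated, its origin is at point holder_yellow, its rim 40 mm above the rack's top face
- pot_blue: aluminium wax pot with a blue band and blue wax, round, 50 mm across, 72 mm tall, its lowest 10 mm tapering to a 42 mm foot, about 0.22 kg, base-heavy, standing; origin at the centre of its underside, z up. May be absent. Seated, its origin is at point holder_blue, its rim 40 mm above the rack's top face
- holder_red (a point): centre of the floor of the red-ringed bore in the drawer's rack; bore 57 mm wide, 32 mm deep (mouth 32 mm above this point). Three spring pads in its wall close in to 45 mm and grip the pot over the last 20 mm of travel: pushed straight it needs 30 N or more, turned back and forth on the way down 5 to 10 N. x: the way the drawer closes, y: left along its front, z up
- holder_yellow (a point): centre of the floor of the yellow-ringed bore in the drawer's rack; bore 57 mm wide, 32 mm deep (mouth 32 mm above this point). Three spring pads in its wall close in to 45 mm and grip the pot over the last 20 mm of travel: pushed straight it needs 30 N or more, turned back and forth on the way down 5 to 10 N. x: the way the drawer closes, y: left along its front, z up
- holder_blue (a point): centre of the floor of the blue-ringed bore in the drawer's rack; bore 57 mm wide, 32 mm deep (mouth 32 mm above this point). Three spring pads in its wall close in to 45 mm and grip the pot over the last 20 mm of travel: pushed straight it needs 30 N or more, turned back and forth on the way down 5 to 10 N. x: the way the drawer closes, y: left along its front, z up
- offcut_dark: dark wooden offcut, 90 x 26 x 26 mm, lying across the rack in the drawer; origin at the centre of its underside, x along its length. May be absent
- offcut_pale: pale wooden offcut, 90 x 26 x 26 mm, lying across the rack in the drawer; origin at the centre of its underside, x along its length. May be absent
- bin: green open scrap bin, fixed, 130 x 130 mm, 50 mm tall, walls 4 mm; origin at the centre of its underside
- drawer (a joint): how far the drawer is open, in m: 0 is shut, about 0.15 at the start; it slides with about 2 N of friction, and a spring catch resists the last 12 mm (about 8 N to pass it, at 6 mm), then holds the drawer shut
- drawer_front (a point): middle of the top edge of the drawer front's outer face, a board 376 mm wide and 72 mm high, 15 mm thick, its top edge 76 mm above the table, no protruding handle; x points into the cabinet, the way to push
- unit: fixed cabinet of the drawer, 260 deep x 380 wide x 112 mm tall, origin at the centre of its underside, front plane at x = -130 mm, x pointing away from the drawer front. The drawer's inside (340 mm wide) is filled by a black rack from the front board 130 mm back, its top face 52 mm above the table
- mug: white mug, 85 mm tall, bystander
- screwdriver: screwdriver lying down, bystander
- brush: brush lying down, bystander
- tape: yellow roll of tape, 90 mm wide, 24 mm tall, bystander
- bowl: turned wooden bowl, 90 mm wide, 40 mm tall, bystander

How it is judged:
By the outcome, as a careful person would: the job done as asked, in the order asked, and still so for the second after the job is handed in, with the robot touching nothing.
Of pot_red, pot_yellow, pot_blue only 2 to 3 are there at a start; the rules pass over those that are not, and their reading is None.
Of offcut_dark, offcut_pale only 1 to 2 are there at a start; the rules pass over those that are not, and their reading is None.
At some moment in a run one of pot_red, pot_yellow, pot_blue may be knocked a few centimetres aside while the robot is not near it.
It also fails if it takes over 210 s, if anything falls off the work surface, if the arm or the gripper's body presses on something with over 40 N, if the wrist force passes 120 N, or if a joint passes its speed limit or range.

## Robot

A 7-joint arm with a two-finger parallel gripper is mounted at the origin on the work surface. World frame = base frame: x ahead of the robot, y to its left, z up, the work surface at z = 0. Lengths are in m, angles in degrees, forces in N, time in s.
With the tool pointing down it reaches from about 0.425 to 0.875 m from the base axis. Payload 9.9 kg.
Tool frame: the origin (TCP) lies midway between the tips of the shut fingers; the grasp point (between the pads) lies 19 mm behind it; z points along the fingers, x is the direction in which the jaws open and shut, and the axes are right-handed (so a half turn about z gives the same grasp; the last joint's range is limited). The gripper opens to 85 mm and grips with 20 to 120 N. Pads are 22 mm wide; open, the fingers measure 114 mm over their backs; the gripper's body (76 mm by 85 mm) begins 54 mm behind the grasp point. The pads swing forward as they close: fully open they stand 13 mm farther back than shut.
Start: joints at [-80.776, 32.985, 1.427, 82.34, -0.859, 64.687, -3.237], TCP at [0.164, 0.655, 0.205] pointing down, gripper open.
Joint ranges: [-157.87, 157.87], [-19.46, 123.44], [-87.15, 90], [11.01, 140.99], [-62.26, 242.26], [9.8, 113.94], [-161.44, 161.44]. Speed limits (degrees/s): [127.2, 127.2, 172.46, 172.46, 180, 180, 180].

## Interface

Orientations are given as a 3x3 rotation matrix whose columns are the frame's x, y, z axes.
In Python, from bench import telemetry, cams, workorder, finder gives the robot as it stands.
- The arm moves only by the tool arm_command, never from a script. Its argument "rows" is a list of rows, each an object with "dp": the shift along the tool's x, y, z in m, a list of three; "angular": the turn, a rotation vector about the tool's x, y, z in degrees, a list of three. A call has 1 to 8 rows; each row shifts and turns the pose as measured when the row begins, along the tool's axes as they then stand; what a row does not reach is not made up. A row lasts 1/12 s, in which the tool goes at most 41.7 mm and 7.16 degrees, less where a joint would pass 70% of its speed; a pose out of reach is approached as far as the arm can. A call with a gripper value outside its range is refused whole. "grip" is the finger opening in m, from 0 to 0.0854, set as the call begins (left out, the last holds). The fingers move at their own pace and stop on an object; "newtons" is the grip in N (left out, the last holds). Time passes only in rows, so rows that do not move let the fingers close. It gives the time, the measured TCP pose, the force and the opening at its end, in the units of the state.
- telemetry.state(): the state, without advancing time (a new reading comes with each control period).
- cams.get_image(name): name is "side" or "top" or "wrist"; returns a dict with "color" (384x512x3 uint8, red, green, blue), "vertical_fov" (degrees; the focal length in pixels is half the picture's height over the tangent of half this angle, whatever the lens; pixels are square), "cx", "cy" (the principal point, pixels), "xyz" and "orientation" of the camera in the world. Camera axes: x right, y up, looking along -z (the intrinsics and any distortion apply to the point x, -y, -z); pixel columns grow to the right and rows downward; lengths in m; the calibration is good to about 2 mm. A picture is of the moment at which its call begins. There is no depth.
- workorder.sign_off(): hands the job in, once; it reports no verdict.
Trained networks look in the newest picture that a camera, given by its name, has taken for a name from the list of things; names that differ only in an ending like _2 or _b are one class to them, and where a whole thing is asked for, a point or a joint stands for the part that bears it (a point fixed in the world has none). Each returns a list of dicts, best first, with "conf" (0 to 1); they miss things now and then, are a little off and sometimes report something else, mostly with a low value. They report only what shows in the picture. A call takes as long as a camera call.
- finder.outline_of(query, camera): "mask" (384x512 bool, what is visible of it) and "extent" ([left, top, width, height] in pixels, round what is visible of it).
The state is a dict: "clock": time; "qpos": joint angles; "joint_velocities": joint speeds; "joint_efforts": joint torques, N m; "tcp_pos": TCP position; "tcp_rot": TCP orientation; "force": force on the tool from outside, world axes, zero at the start; "torque": the same for the moment, N m; "gripper_width": opening from 0.0 (shut) to 1.0 (fully open).
Only numpy, scipy, OpenCV 4.12 (cv2) and the standard library are available. Lean on these libraries where they do the work, as an engineer would, in place of code of your own. Each camera call takes 0.05 s, during which the arm holds its last target. There are 200 camera calls.

## Working session

There is one attempt and no reset: what is moved stays moved. The work goes in short steps, Python scripts to look and compute and a tool call to move; the robot and the scene stay as the last step left them, time stands still between calls to the robot, and variables do not carry over. Pictures are saved under pics/ and viewed, about 12 in all and at most 16, crops included, and the job is handed in when it is done.

Besides the shell and the picture viewer there is one more tool, called after ">>>" as name(argument=value, ...), one argument or row to a line, values as JSON. arm_command: Moves the arm, as the interface text tells. Its arguments: {"type":"object","properties":{"rows":{"type":"array"},"grip":{"type":"number"},"newtons":{"type":"number"}},"required":["rows"]}

```bash
ls; mkdir -p pics; cat > h.py <<'E'
import numpy as np, cv2
from bench import telemetry, cams, workorder, finder
def save(im,name): cv2.imwrite('pics/'+name,im[:,:,::-1])
def cam(n):
    d=cams.get_image(n); d['f']=192/np.tan(np.radians(d['vertical_fov'])/2); d['R']=np.array(d['orientation']); d['t']=np.array(d['xyz']); return d
def ray(d,u,v):
    c=np.array([(u-d['cx'])/d['f'],-(v-d['cy'])/d['f'],-1.]); return d['R']@c
def atz(d,u,v,z):
    r=ray(d,u,v); return d['t']+r*(z-d['t'][2])/r[2]
def proj(d,p):
    c=d['R'].T@(np.array(p)-d['t']); return d['cx']+d['f']*c[0]/-c[2], d['cy']+d['f']*c[1]/c[2]
E
python3 - <<'E'
from h import *
for n in ['top','side','wrist']:
    d=cam(n); save(d['color'],n+'1.png'); print(n,{k:d[k] for k in d if k not in('color','R','t')})
    if n!='wrist':
        for q in ['pot_red','pot_yellow','pot_blue','offcut_dark','offcut_pale','bin','holder_red','drawer','unit','mug','tape']:
            print(q,[(round(r['conf'],2),r['extent']) for r in finder.outline_of(q,n)][:3])
print(telemetry.state())
E
```

```text
pics
top {'vertical_fov': 49.14768700162779, 'cx': 242.7131527029299, 'cy': 188.52862648958657, 'xyz': array([0.40780418, 0.02516972, 1.37878564]), 'orientation': array([[ 0.02439374,  0.98973778, -0.140798  ],
       [-0.99952633,  0.02678974,  0.01514673],
       [ 0.01876323,  0.14036182,  0.98992247]]), 'f': np.float64(419.870684422906)}
pot_red [(0.61, [145.1, 187.5, 13.7, 15.7])]
pot_yellow [(0.77, [139.7, 228.7, 19.8, 19.3])]
pot_blue [(0.63, [329.1, 227.4, 19.3, 14.3])]
offcut_dark [(0.62, [255.2, 171.6, 10.4, 29.7]), (0.48, [143.8, 185.5, 16.1, 18.4])]
offcut_pale []
bin [(0.98, [318.6, 178.0, 41.9, 42.2]), (0.32, [180.3, 157.1, 117.0, 53.9])]
holder_red [(0.68, [174.2, 155.0, 119.6, 60.1]), (0.4, [280.2, 244.1, 27.5, 31.1])]
drawer [(0.74, [176.3, 153.9, 120.7, 58.0])]
unit [(0.75, [179.4, 75.8, 125.4, 136.2]), (0.18, [179.6, 158.1, 117.7, 55.6])]
mug [(0.74, [174.2, 245.8, 34.6, 28.8])]
tape [(0.89, [278.2, 244.9, 31.2, 30.0])]
side {'vertical_fov': 42.680678757346094, 'cx': 257.03311615854216, 'cy': 189.37616444591626, 'xyz': array([0.37627395, 0.98000417, 1.04969459]), '
[... 1301 characters left out ...]
28 ,  -3.23760328]), 'joint_velocities': array([-0.03011776,  0.06086349,  0.04683992, -0.04915864, -0.02824833,
       -0.01649616,  0.18718075]), 'joint_efforts': array([-1.29537566e-03, -7.65499234e+01,  2.24791378e+00, -2.86308807e+01,
        1.51956186e-02,  2.86977222e-03,  2.59690756e-05]), 'tcp_pos': array([0.16361484, 0.65488705, 0.20520378]), 'tcp_rot': array([[ 2.42418471e-01,  9.70171781e-01, -7.25530753e-07],
       [ 9.70171781e-01, -2.42418471e-01,  6.99504396e-06],
       [ 6.61051220e-06, -2.39961732e-06, -1.00000000e+00]]), 'force': array([-0.27316489,  0.12798734, -0.46545246]), 'torque': array([-0.04095232,  0.08754709,  0.00936503]), 'gripper_width': 1.0025601593475217}
```

View pics/top1.png

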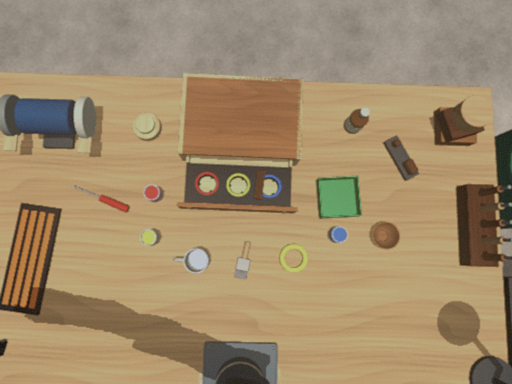

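View pics/side1.png

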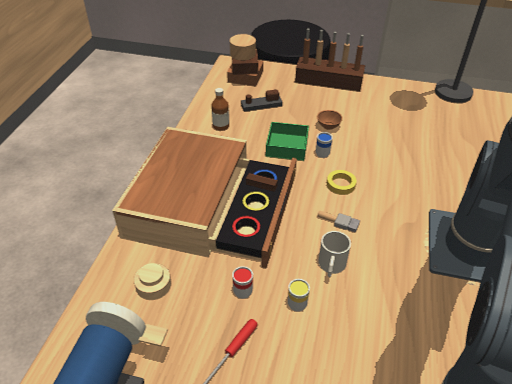

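```bash
python3 - <<'E'
from h import *
T=cam('top');S=cam('side')
a=cv2.resize(T['color'][145:220,170:370],None,fx=4,fy=4,interpolation=cv2.INTER_CUBIC)
b=cv2.resize(S['color'][150:275,200:310],None,fx=2.4,fy=2.4,interpolation=cv2.INTER_CUBIC)
im=np.zeros((600,800,3),np.uint8); im[:300]=a; im[300:300+b.shape[0],:b.shape[1]]=b
w=cams.get_image('wrist')['color']; im[300:,300:700]=cv2.resize(w,(400,300))
save(im,'z1.png')
def cen(d,n,q):
    r=finder.outline_of(q,n)
    if not r: return None
    ys,xs=np.nonzero(r[0]['mask']); return xs.mean(),ys.mean(),r[0]['conf']
for q in ['pot_red','pot_yellow','pot_blue','offcut_dark','bin']:
    A=cen(T,'top',q);B=cen(S,'side',q)
    if A and B:
        # triangulate
        r1=ray(T,*A[:2]);r2=ray(S,*B[:2]);M=np.stack([r1,-r2],1);s=np.linalg.lstsq(M,S['t']-T['t'],rcond=None)[0]
        p1=T['t']+s[0]*r1;p2=S['t']+s[1]*r2
        print(q,np.round((p1+p2)/2,3),'gap',np.round(p1-p2,4),A,B)
for n,uv in dict(ring_r=(207,183),ring_y=(238,185.5),ring_b=(270,186)).items(): print(n,atz(T,*uv,.052).round(3))
for n,uv in dict(front_l=(179,207),front_r=(296,211)).items(): print(n,atz(T,*uv,.076).round(3))
for n,uv in dict(roof_fl=(180,156),roof_fr=(298,162),roof_bl=(184,77),roof_br=(301,80)).items(): print(n,atz(T,*uv,.112).round(3))
for n,uv in dict(ring_r=(246,227),ring_y=(256,201.5),ring_b=(265,178)).items(): print(n,atz(S,*uv,.052).round(3))
E
```

```text
pot_red [0.574 0.293 0.042] gap [0. 0. 0.] (np.float64(152.36324786324786), np.float64(193.5854700854701), 0.57) (np.float64(242.94106463878327), np.float64(282.0019011406844), 0.78)
pot_yellow [0.435 0.295 0.043] gap [0.001 0.    0.   ] (np.float64(149.23717948717947), np.float64(236.97115384615384), 0.7) (np.float64(298.20071047957373), np.float64(294.27886323268206), 0.8)
pot_blue [ 0.459 -0.299  0.04 ] gap [0.0006 0.     0.    ] (np.float64(336.81978798586573), np.float64(234.09187279151942), 0.69) (np.float64(323.7673130193906), np.float64(144.18559556786704), 0.72)
offcut_dark [ 0.607 -0.045  0.066] gap [0.0008 0.0001 0.0001] (np.float64(258.69545454545454), np.float64(184.79090909090908), 0.54) (np.float64(261.9479166666667), np.float64(181.93489583333334), 0.7)
bin [ 0.583 -0.308  0.022] gap [-0.0016 -0.0001 -0.0002] (np.float64(338.0356744704571), np.float64(196.8561872909699), 0.65) (np.float64(286.86152748037114), np.float64(140.86009992862242), 0.94)
ring_r [0.611 0.119 0.052]
ring_y [0.606 0.02  0.052]
ring_b [ 0.607 -0.082  0.052]
front_l [0.53  0.202 0.076]
front_r [ 0.527 -0.163  0.076]
roof_fl [0.684 0.201 0.112]
roof_fr [ 0.675 -0.163  0.112]
roof_bl [0.939 0.2   0.112]
roof_br [ 0.941 -0.171  0.112]
ring_r [0.61  0.124 0.052]
ring_y [0.608 0.024 0.052]
ring_b [ 0.605 -0.079  0.052]
```

View pics/z1.png

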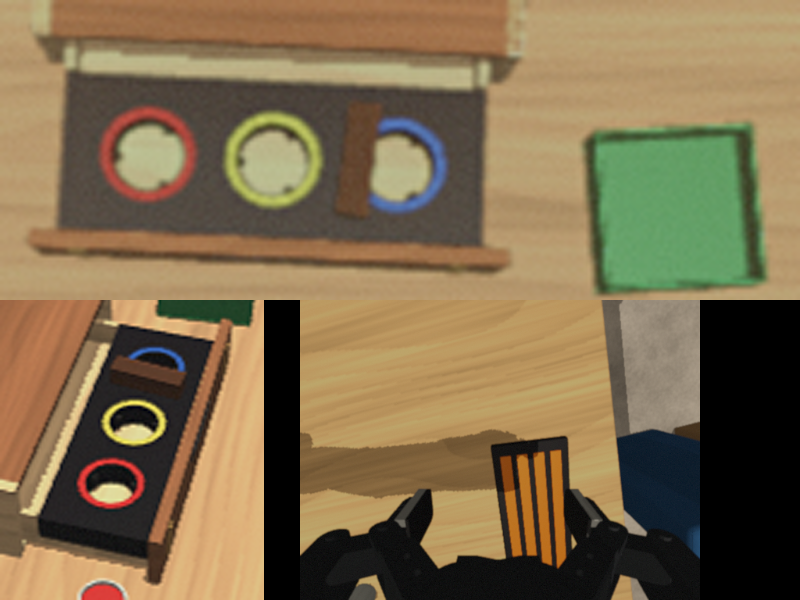

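>>> arm_command(
  rows=[
    {"dp": [0,0,0],"angular": [0,0,-7]},
    {"dp": [0,0,0],"angular": [0,0,-7]},
    {"dp": [-0.034,0.021,0],"angular": [0,0,0]},
    {"dp": [-0.034,0.021,0],"angular": [0,0,0]},
    {"dp": [-0.034,0.021,0],"angular": [0,0,0]},
    {"dp": [-0.034,0.021,0],"angular": [0,0,0]},
    {"dp": [-0.034,0.021,0],"angular": [0,0,0]},
    {"dp": [-0.034,0.021,0],"angular": [0,0,0]},
  ],
  grip=0.0854,
  newtons=40,
)

```text
clock: 2.57
tcp_pos: [0.2876, 0.4534, 0.2022]
tcp_rot: [[-0.028, 1.0, -0.004], [1.0, 0.028, 0.004], [0.005, -0.004, -1.0]]
force: [1.6, 0.2, -0.4]
gripper_width: 0.998
```

>>> arm_command(
  rows=[
    {"dp": [-0.034,0.021,0],"angular": [0,0,0]},
    {"dp": [-0.034,0.021,0],"angular": [0,0,0]},
    {"dp": [-0.034,0.021,0],"angular": [0,0,0]},
    {"dp": [-0.034,0.021,0],"angular": [0,0,0]},
    {"dp": [-0.034,0.021,0],"angular": [0,0,0]},
    {"dp": [-0.034,0.021,0],"angular": [0,0,0]},
    {"dp": [-0.034,0.021,0],"angular": [0,0,0]},
    {"dp": [0,0,0],"angular": [0,0,0]},
  ],
)

```text
clock: 3.23
tcp_pos: [0.4506, 0.2004, 0.203]
tcp_rot: [[-0.019, 1.0, 0.002], [1.0, 0.019, 0.005], [0.005, 0.003, -1.0]]
force: [-0.7, -1.1, 0.7]
gripper_width: 1.0
```

>>> arm_command(
  rows=[
    {"dp": [-0.035,0.022,0],"angular": [0,0,0]},
    {"dp": [-0.035,0.022,0],"angular": [0,0,0]},
    {"dp": [-0.035,0.022,0],"angular": [0,0,0]},
    {"dp": [-0.035,0.022,0],"angular": [0,0,0]},
    {"dp": [-0.035,0.022,0],"angular": [0,0,0]},
    {"dp": [-0.035,0.022,0],"angular": [0,0,0]},
    {"dp": [-0.035,0.022,0],"angular": [0,0,0]},
    {"dp": [0,0,0],"angular": [0,0,0]},
  ],
)

```text
clock: 3.9
tcp_pos: [0.6095, -0.0416, 0.203]
tcp_rot: [[-0.02, 1.0, 0.007], [1.0, 0.02, 0.006], [0.005, 0.007, -1.0]]
force: [0.0, -1.3, 0.3]
gripper_width: 1.003
```

```bash
python3 - <<'E'
from h import *
W=cam('wrist'); save(W['color'],'w1.png')
T=cam('top')
print(telemetry.state()['tcp_pos'],telemetry.state()['tcp_rot'].round(3),W['t'])
for r in finder.outline_of('offcut_dark','wrist')[:2]:
    m=r['mask'].astype(np.uint8); c,_=cv2.findContours(m,0,2); c=max(c,key=cv2.contourArea)
    P=np.array([atz(W,u,v,.078)[:2] for u,v in c[:,0]],np.float32)
    rect=cv2.minAreaRect(P*1000); print(r['conf'],r['extent'],rect, atz(W,*cv2.minAreaRect(c)[0],.078))
print([ (q,np.round(proj(W,p)).tolist()) for q,p in dict(ring_b=(.606,-.080,.052),ring_y=(.607,.022,.052)).items()])
E
```

```text
[ 0.60700672 -0.03464768  0.20270883] [[-0.025  1.     0.005]
 [ 1.     0.025  0.01 ]
 [ 0.01   0.005 -1.   ]] [ 0.53665971 -0.04467831  0.37070936]
0.56 [234.4, 132.7, 30.9, 87.3] ((606.2354125976562, -46.24443054199219), (25.956361770629883, 90.97822570800781), 83.74749755859375) [ 0.60425225 -0.04617976  0.078     ]
[('ring_b', [220.0, 171.0]), ('ring_y', [309.0, 174.0])]
```

View pics/w1.png

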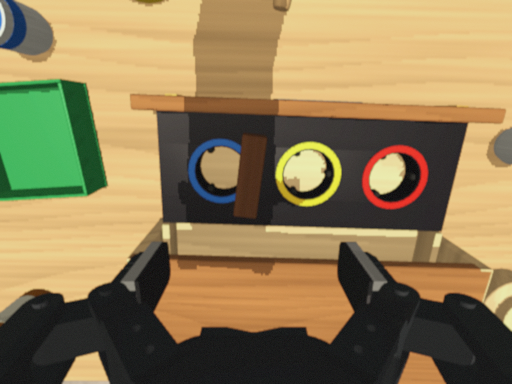

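>>> arm_command(
  rows=[
    {"dp": [-0.0116,-0.001,0],"angular": [0.3,-0.6,6.5]},
    {"dp": [0,0,0],"angular": [0,0,0]},
    {"dp": [0,0,0.035],"angular": [0,0,0]},
    {"dp": [0,0,0.035],"angular": [0,0,0]},
    {"dp": [0,0,0],"angular": [0,0,0]},
    {"dp": [0,0,0],"angular": [0,0,0]},
  ],
)

```text
clock: 4.55
tcp_pos: [0.6051, -0.0314, 0.1342]
tcp_rot: [[0.065, 0.998, 0.003], [0.998, -0.065, 0.007], [0.007, 0.003, -1.0]]
force: [-0.6, -0.2, 1.2]
gripper_width: 1.003
```

```bash
cat >> h.py <<'E'
def to(p,yaw=None):
    s=telemetry.state(); R=s['tcp_rot']; e=np.array(p)-s['tcp_pos']
    y=np.degrees(np.arctan2(R[1,0],R[0,0])); w=np.cross(R[:,2],[0,0,-1])
    t=np.degrees(R.T@w)
    print('t',round(s['clock'],2),'tcp',s['tcp_pos'].round(4),'yaw',round(y,1),'F',np.round(s['force'],1),'dp',(R.T@e).round(4),'tilt fix',t.round(2),'turn',None if yaw is None else round(y-yaw,2),'g',round(s['gripper_width']*85.4,1),'q7',s['qpos'][-1].round(0))
E
python3 -c "
from h import *
to((.606,-.0462,.058),83.75)"
```

```text
t 4.55 tcp [ 0.6051 -0.0314  0.1342] yaw 86.3 F [-0.6 -0.2  1.2] dp [-0.0152  0.0016  0.0761] tilt fix [ 0.15 -0.4   0.  ] turn 2.54 g 85.7 q7 90.0
```

>>> arm_command(
  rows=[
    {"dp": [-0.005,0.0005,0],"angular": [0.1,-0.2,1]},
    {"dp": [-0.005,0.0005,0],"angular": [0.1,-0.2,1]},
    {"dp": [-0.005,0.0005,0],"angular": [0,0,1]},
    {"dp": [-0.003,0,0.01],"angular": [0,0,0]},
    {"dp": [0,0,0.01],"angular": [0,0,0]},
    {"dp": [0,0,0.01],"angular": [0,0,0]},
    {"dp": [0,0,0.01],"angular": [0,0,0]},
  ],
)

```text
clock: 5.13
tcp_pos: [0.6095, -0.0494, 0.1002]
tcp_rot: [[0.117, 0.993, 0.011], [0.993, -0.117, 0.0], [0.002, 0.011, -1.0]]
force: [0.1, 0.2, 0.1]
gripper_width: 0.995
```

```bash
python3 -c "
from h import *
to((.606,-.0462,.058),83.75)"
```

```text
t 5.13 tcp [ 0.6095 -0.0494  0.1002] yaw 83.3 F [0.1 0.2 0.1] dp [ 0.0027 -0.0043  0.0422] tilt fix [ 0.62 -0.09  0.  ] turn -0.45 g 85.0 q7 89.0
```

>>> arm_command(
  rows=[
    {"dp": [0.001,-0.0015,0.01],"angular": [0.2,0,0]},
    {"dp": [0.001,-0.0015,0.01],"angular": [0.2,0,0]},
    {"dp": [0.001,-0.001,0.01],"angular": [0.2,0,0]},
    {"dp": [0,0,0.008],"angular": [0,0,0]},
    {"dp": [0,0,0.002],"angular": [0,0,0]},
  ],
)

```text
clock: 5.55
tcp_pos: [0.6033, -0.045, 0.052]
tcp_rot: [[0.116, 0.993, -0.006], [0.993, -0.116, 0.002], [0.002, -0.007, -1.0]]
force: [-0.2, 0.4, 0.5]
gripper_width: 0.998
```

```bash
python3 -c "
from h import *
to((.606,-.0462,.058),83.75)"
```

```text
t 5.55 tcp [ 0.6033 -0.045   0.052 ] yaw 83.3 F [-0.2  0.4  0.5] dp [-0.0009  0.0028 -0.006 ] tilt fix [-0.38 -0.09  0.  ] turn -0.42 g 85.2 q7 90.0
```

>>> arm_command(
  rows=[
    {"dp": [0,0.001,-0.006],"angular": [-0.2,0,0]},
    {"dp": [0,0.001,-0.004],"angular": [0,0,0]},
    {"dp": [0,0,0],"angular": [0,0,0]},
    {"dp": [0,0,0],"angular": [0,0,0]},
  ],
)

```text
clock: 5.88
tcp_pos: [0.6055, -0.0451, 0.0624]
tcp_rot: [[0.116, 0.993, -0.004], [0.993, -0.116, 0.002], [0.001, -0.004, -1.0]]
force: [0.4, -0.1, 0.0]
gripper_width: 1.0
```

```bash
python3 -c "
from h import *
to((.606,-.0462,.058),83.75)"
```

```text
t 5.88 tcp [ 0.6055 -0.0451  0.0624] yaw 83.4 F [ 0.4 -0.1  0. ] dp [-0.0011  0.0007  0.0044] tilt fix [-0.22 -0.08 -0.  ] turn -0.4 g 85.4 q7 89.0
```

>>> arm_command(
  rows=[
    {"dp": [0,0,0.003],"angular": [0,0,0]},
    {"dp": [0,0,0.001],"angular": [0,0,0]},
    {"dp": [0,0,0],"angular": [0,0,0]},
    {"dp": [0,0,0],"angular": [0,0,0]},
    {"dp": [0,0,0],"angular": [0,0,0]},
    {"dp": [0,0,0],"angular": [0,0,0]},
    {"dp": [0,0,0],"angular": [0,0,0]},
    {"dp": [0,0,0],"angular": [0,0,0]},
  ],
  grip=0.015,
)

```text
clock: 6.55
tcp_pos: [0.6066, -0.0452, 0.0598]
tcp_rot: [[0.116, 0.993, -0.0], [0.993, -0.116, 0.002], [0.002, -0.0, -1.0]]
force: [-0.0, 0.4, 0.5]
gripper_width: 0.176
```

>>> arm_command(
  rows=[
    {"dp": [0,0,-0.01],"angular": [0,0,0]},
    {"dp": [0,0,-0.02],"angular": [0,0,0]},
    {"dp": [0,0,-0.03],"angular": [0,0,0]},
    {"dp": [0,0,-0.03],"angular": [0,0,0]},
    {"dp": [0,0,-0.02],"angular": [0,0,0]},
  ],
)

```text
clock: 6.97
tcp_pos: [0.603, -0.0453, 0.171]
tcp_rot: [[0.116, 0.993, -0.011], [0.993, -0.116, 0.002], [0.0, -0.011, -1.0]]
force: [0.4, -0.2, 0.5]
gripper_width: 0.178
```

```bash
python3 -c "
from h import *
to((.583,-.308,.15),83.75)"
```

```text
t 6.97 tcp [ 0.603  -0.0453  0.171 ] yaw 83.3 F [ 0.4 -0.2  0.5] dp [-0.2633  0.0108  0.0208] tilt fix [-0.64 -0.02  0.  ] turn -0.41 g 15.2 q7 88.0
```

```bash
python3 - <<'E'
from h import *
W=cam('wrist'); save(W['color'],'w2.png')
for r in finder.outline_of('offcut_dark','wrist')[:3]: print(r['conf'],r['extent'])
E
```

```text
0.66 [241.5, 143.8, 26.6, 92.9]
```

View pics/w2.png

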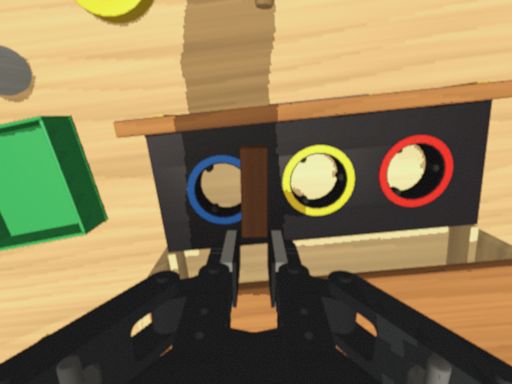

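```bash
python3 - <<'E'
from h import *
W=cam('wrist'); s=telemetry.state(); p=s['tcp_pos'];R=s['tcp_rot']
print(p, 'tcp px',proj(W,p),'grasp px',proj(W,p-.019*R[:,2]),'L/R',proj(W,p+R@[.0075,0,0]),proj(W,p+R@[-.0075,0,0]))
r=finder.outline_of('offcut_dark','wrist')[0]
c,_=cv2.findContours(r['mask'].astype(np.uint8),0,2); c=max(c,key=cv2.contourArea)
for z in(.052,.078): print(z,cv2.minAreaRect(np.array([atz(W,u,v,z)[:2] for u,v in c[:,0]],np.float32)*1000))
m=r['mask'];print(np.array([proj(W,(.606+a*.994*.045+b*.109*.013,-.0462-a*.109*.045+b*.994*.013,.078)) for a,b in((1,1),(1,-1),(-1,-1),(-1,1))]).round())
T=cam('top');S=cam('side')
a=cv2.resize(S['color'][120:270,200:330],None,fx=4,fy=4,interpolation=cv2.INTER_CUBIC)
save(a,'s2.png')
E
```

```text
[ 0.60374863 -0.04527132  0.17031276] tcp px (np.float64(254.97283779035968), np.float64(224.67561693099168)) grasp px (np.float64(255.11317033317567), np.float64(237.3435726315647)) L/R (np.float64(266.60819489011885), np.float64(224.6741304106499)) (np.float64(243.33851839303026), np.float64(224.67710331875773))
0.052 ((613.1157836914062, -47.37639617919922), (28.564876556396484, 101.45941925048828), 84.06415557861328)
0.078 ((606.0602416992188, -46.54611587524414), (25.99687385559082, 92.33821105957031), 84.06415557861328)
[[267. 234.]
 [241. 234.]
 [239. 143.]
 [268. 143.]]
```

View pics/s2.png

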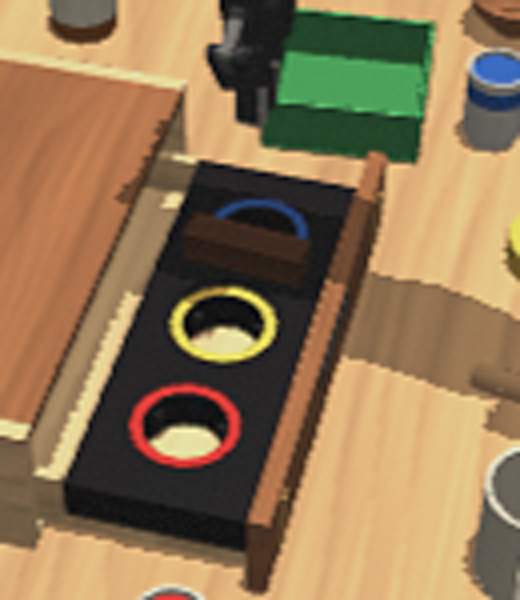

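>>> arm_command(
  rows=[
    {"dp": [-0.0005,0.001,0.01],"angular": [-0.2,0,0]},
    {"dp": [-0.0005,0.001,0.02],"angular": [-0.2,0,0]},
    {"dp": [0,0.001,0.02],"angular": [-0.2,0,0]},
    {"dp": [0,0,0.015],"angular": [0,0,0]},
    {"dp": [0,0,0.005],"angular": [0,0,0]},
    {"dp": [0,0,0],"angular": [0,0,0]},
    {"dp": [0,0,0],"angular": [0,0,0]},
  ],
  grip=0.05,
)

```text
clock: 7.85
tcp_pos: [0.6002, -0.046, 0.0887]
tcp_rot: [[0.116, 0.993, -0.014], [0.993, -0.116, 0.001], [-0.001, -0.014, -1.0]]
force: [0.6, -0.1, 0.0]
gripper_width: 0.587
```

```bash
python3 -c "
from h import *
to((.606,-.0464,.056),84)"
```

```text
t 7.85 tcp [ 0.6002 -0.046   0.0887] yaw 83.4 F [ 0.6 -0.1  0. ] dp [0.0003 0.0063 0.0327] tilt fix [-0.81  0.06 -0.  ] turn -0.63 g 50.1 q7 89.0
```

>>> arm_command(
  rows=[
    {"dp": [0,0.002,0.007],"angular": [-0.4,0,0]},
    {"dp": [0,0.002,0.007],"angular": [-0.4,0,0]},
    {"dp": [0,0.002,0.007],"angular": [-0.2,0,0]},
    {"dp": [0,0,0.007],"angular": [0,0,0]},
    {"dp": [0,0,0.003],"angular": [0,0,0]},
    {"dp": [0,0,0.001],"angular": [0,0,0]},
    {"dp": [0,0,0],"angular": [0,0,0]},
  ],
)

```text
clock: 8.43
tcp_pos: [0.6081, -0.0469, 0.0554]
tcp_rot: [[0.116, 0.993, 0.008], [0.993, -0.116, -0.002], [-0.001, 0.008, -1.0]]
force: [0.1, 0.0, 0.3]
gripper_width: 0.587
```

```bash
python3 -c "
from h import *
to((.606,-.0464,.056),84)"
```

```text
t 8.43 tcp [ 0.6081 -0.0469  0.0554] yaw 83.4 F [0.1 0.  0.3] dp [ 0.0003 -0.0022 -0.0006] tilt fix [0.47 0.04 0.  ] turn -0.64 g 50.1 q7 90.0
```

Close step by step.

>>> arm_command(
  rows=[
    {"dp": [0,0,0],"angular": [0,0,0]},
    {"dp": [0,0,0],"angular": [0,0,0]},
    {"dp": [0,0,0],"angular": [0,0,0]},
    {"dp": [0,0,0],"angular": [0,0,0]},
  ],
  grip=0.0,
)

```text
clock: 8.77
tcp_pos: [0.6085, -0.047, 0.0561]
tcp_rot: [[0.116, 0.993, 0.009], [0.993, -0.116, -0.002], [-0.001, 0.009, -1.0]]
force: [-0.1, -1.0, -0.5]
gripper_width: 0.018
```

>>> arm_command(
  rows=[
    {"dp": [0,0,0],"angular": [0,0,0]},
    {"dp": [0,0,0],"angular": [0,0,0]},
    {"dp": [0,0,0],"angular": [0,0,0]},
  ],
)

```text
clock: 9.02
tcp_pos: [0.6089, -0.047, 0.0566]
tcp_rot: [[0.116, 0.993, 0.01], [0.993, -0.116, -0.002], [-0.0, 0.01, -1.0]]
force: [0.3, -0.5, 0.3]
gripper_width: 0.003
```

```bash
python3 -c "
from h import *
to((.606,-.0464,.056),84)
save(cam('wrist')['color'],'w3.png')"
```

```text
t 9.02 tcp [ 0.6089 -0.047   0.0566] yaw 83.4 F [ 0.3 -0.5  0.3] dp [ 0.0002 -0.0029  0.0006] tilt fix [0.57 0.03 0.  ] turn -0.65 g 0.2 q7 90.0
```

View pics/w3.png

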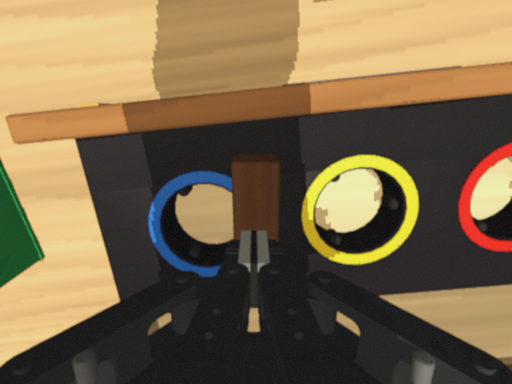

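```bash
python3 - <<'E'
from h import *
W=cam('wrist');s=telemetry.state(); print(W['t'],s['tcp_pos'],'tcp',proj(W,s['tcp_pos']))
c=W['color'].copy()
a=np.array([.994,-.109]);b=np.array([.109,.994]);o=np.array([.606,-.0464])
for z,col in((.078,(255,0,0)),(.052,(0,255,0))):
    P=np.array([proj(W,(*(o+i*.045*a+j*.013*b),z)) for i,j in((1,1),(1,-1),(-1,-1),(-1,1))])
    print(z,P.round()); cv2.polylines(c,[P.round().astype(int)],True,col,1)
c=cv2.addWeighted(c,1.8,c,0,20)
save(cv2.resize(c[130:350,150:400],None,fx=2.7,fy=2.7,interpolation=cv2.INTER_CUBIC),'w4.png')
E
```

```text
[ 0.53600352 -0.03911065  0.22415563] [ 0.60881686 -0.0469744   0.05656552] tcp (np.float64(254.84514039457363), np.float64(227.49720398932544))
0.078 [[277. 305.]
 [234. 306.]
 [230. 159.]
 [280. 159.]]
0.052 [[274. 281.]
 [237. 281.]
 [233. 152.]
 [276. 151.]]
```

View pics/w4.png

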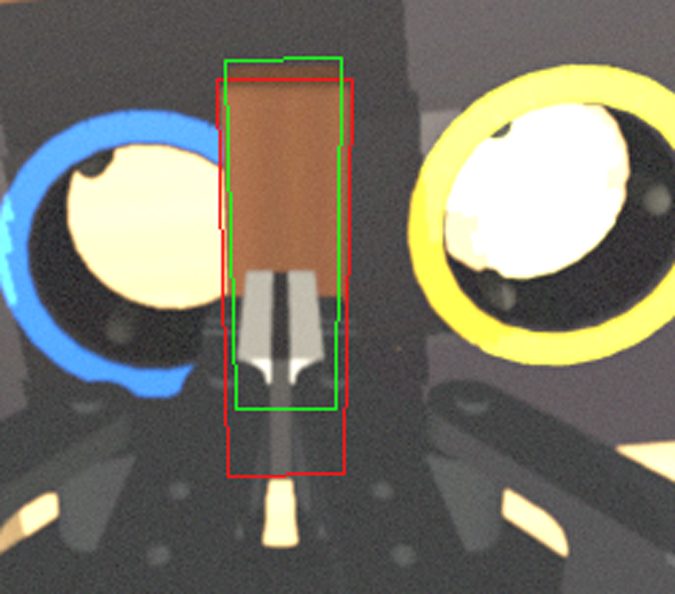

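>>> arm_command(
  rows=[
    {"dp": [0,0,-0.01],"angular": [0,0,0]},
    {"dp": [0,0,-0.03],"angular": [0,0,0]},
    {"dp": [0,0,-0.04],"angular": [0,0,0]},
    {"dp": [0,0,-0.04],"angular": [0,0,0]},
    {"dp": [0,0,-0.02],"angular": [0,0,0]},
    {"dp": [0,0,0],"angular": [0,0,0]},
  ],
)

```text
clock: 9.62
tcp_pos: [0.6056, -0.0469, 0.2039]
tcp_rot: [[0.116, 0.993, 0.005], [0.993, -0.116, -0.002], [-0.001, 0.005, -1.0]]
force: [1.0, -0.2, 0.7]
gripper_width: 0.0
```

```bash
python3 - <<'E'
from h import *
to((.606,-.0464,.056),84)
D={}
for n in('wrist','top','side'):
    d=cam(n); r=finder.outline_of('offcut_dark',n)[0]; D[n]=d
    c,_=cv2.findContours(r['mask'].astype(np.uint8),0,2); c=max(c,key=cv2.contourArea)
    print(n,r['conf'],r['extent'],[cv2.minAreaRect(np.array([atz(d,u,v,z)[:2] for u,v in c[:,0]],np.float32)*1000) for z in(.052,.078)])
    ys,xs=np.nonzero(r['mask']); print(xs.mean(),ys.mean())
d=D['wrist'];o=cv2.resize(d['color'][110:280,160:360],None,fx=2.,fy=2.)
s=cv2.resize(D['side']['color'][155:225,225:295],None,fx=5,fy=5,interpolation=cv2.INTER_CUBIC)
im=np.zeros((350,760,3),np.uint8);im[:340,:400]=o;im[:,405:755]=s
save(cv2.convertScaleAbs(im,alpha=1.6),'w5.png')
E
```

```text
t 9.62 tcp [ 0.6056 -0.0469  0.2039] yaw 83.3 F [ 1.  -0.2  0.7] dp [ 0.0007 -0.0004  0.1479] tilt fix [ 0.29  0.07 -0.  ] turn -0.66 g 0.0 q7 88.0
wrist 0.93 [242.7, 138.7, 25.8, 80.6] [((612.6224365234375, -46.48600769042969), (28.903146743774414, 97.75010681152344), 84.0140380859375), ((606.1961669921875, -45.8765983581543), (26.553512573242188, 89.80371856689453), 84.0140380859375)]
255.38216560509554 178.86624203821657Traceback (most recent call last):
  File "<stdin>", line 5, in <module>
IndexError: list index out of range
```

```bash
python3 - <<'E'
from h import *
d=cam('wrist');S=cam('side');T=cam('top')
for n in('top','side'):
    print(n,[(r['conf'],r['extent']) for r in finder.outline_of('offcut_dark',n)])
o=cv2.resize(d['color'][110:280,160:360],None,fx=2.,fy=2.)
s=cv2.resize(S['color'][90:210,210:330],None,fx=5,fy=5,interpolation=cv2.INTER_CUBIC)
im=np.zeros((600,800,3),np.uint8);im[:340,:195]=o[:,100:295];im[:,200:800]=s
t=cv2.resize(T['color'][140:215,225:290],None,fx=3,fy=3); im[350:350+225,:195]=t
save(cv2.convertScaleAbs(im,alpha=1.6),'w5.png')
E
```

```text
top []
side [(0.9, [242.0, 173.0, 37.1, 18.2])]
```

View pics/w5.png

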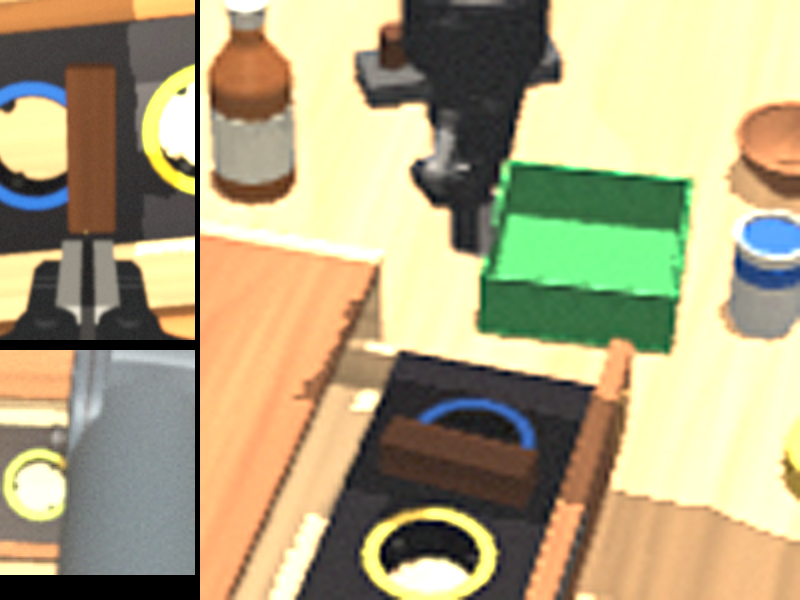

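```bash
python3 - <<'E'
from h import *
S=cam('side');W=cam('wrist');s=telemetry.state();p=s['tcp_pos'];R=s['tcp_rot']
print(p,'side pred',proj(S,p),'wrist pred',proj(W,p),'observed side ~(264,139)')
c=R.T@(W['t']-p);print('cam in tool',c, (R.T@W['R']).round(3))
for z in(.15,.18,.204,.22,.24): print(z,proj(S,(p[0],p[1],z)))
E
```

```text
[ 0.60327175 -0.04662476  0.19773359] side pred (np.float64(264.1129614084215), np.float64(146.78739758803007)) wrist pred (np.float64(254.85009852481969), np.float64(227.90277593840594)) observed side ~(264,139)
cam in tool [-0.00069107 -0.0716628  -0.16809474] [[ 1.     0.     0.001]
 [ 0.    -0.96  -0.281]
 [ 0.001  0.281 -0.96 ]]
0.15 (np.float64(263.8051769007568), np.float64(160.02889306627137))
0.18 (np.float64(263.9968647115498), np.float64(151.78210605574986))
0.204 (np.float64(264.15449464123344), np.float64(145.0005561428614))
0.22 (np.float64(264.26177177831477), np.float64(140.385282501056))
0.24 (np.float64(264.3984103961903), np.float64(134.50682014932764))
```

>>> arm_command(
  rows=[
    {"dp": [0,0.001,0.02],"angular": [0,0,0]},
    {"dp": [0,0.001,0.03],"angular": [0,0,0]},
    {"dp": [0,0,0.03],"angular": [0,0,0]},
    {"dp": [0,0,0.025],"angular": [0,0,0]},
    {"dp": [0,0,0.01],"angular": [0,0,0]},
    {"dp": [0,0,0],"angular": [0,0,0]},
    {"dp": [0,0,0],"angular": [0,0,0]},
  ],
  grip=0.05,
)

```text
clock: 10.75
tcp_pos: [0.6068, -0.0474, 0.0793]
tcp_rot: [[0.116, 0.993, -0.001], [0.993, -0.116, -0.002], [-0.002, -0.0, -1.0]]
force: [-1.3, 0.1, 0.8]
gripper_width: 0.584
```

```bash
python3 -c "
from h import *
to((.606,-.0464,.038),84)"
```

```text
t 10.75 tcp [ 0.6068 -0.0474  0.0793] yaw 83.3 F [-1.3  0.1  0.8] dp [ 0.0009 -0.0009  0.0413] tilt fix [-0.02  0.12 -0.  ] turn -0.67 g 49.9 q7 89.0
```

>>> arm_command(
  rows=[
    {"dp": [0,0,0.01],"angular": [0,0,0]},
    {"dp": [0.0005,0,0.01],"angular": [0,0,0]},
    {"dp": [0.0005,0,0.01],"angular": [0,0,0]},
    {"dp": [0,0,0.006],"angular": [0,0,0]},
    {"dp": [0,0,0.003],"angular": [0,0,0]},
    {"dp": [0,0,0.001],"angular": [0,0,0]},
    {"dp": [0,0,0],"angular": [0,0,0]},
  ],
)

```text
clock: 11.33
tcp_pos: [0.6101, -0.0464, 0.0397]
tcp_rot: [[0.116, 0.993, 0.006], [0.993, -0.116, -0.002], [-0.001, 0.006, -1.0]]
force: [-0.0, 0.3, -0.2]
gripper_width: 0.588
```

>>> arm_command(
  rows=[
    {"dp": [0,0,0],"angular": [0,0,0]},
    {"dp": [0,0,0],"angular": [0,0,0]},
    {"dp": [0,0,0],"angular": [0,0,0]},
    {"dp": [0,0,0],"angular": [0,0,0]},
    {"dp": [0,0,0],"angular": [0,0,0]},
  ],
  grip=0.0,
)

```text
clock: 11.75
tcp_pos: [0.6109, -0.0466, 0.041]
tcp_rot: [[0.116, 0.993, 0.008], [0.993, -0.116, -0.002], [-0.001, 0.008, -1.0]]
force: [0.2, -0.5, -0.5]
gripper_width: 0.29
```

>>> arm_command(
  rows=[
    {"dp": [0,0,-0.01],"angular": [0,0,0]},
    {"dp": [0,0,-0.02],"angular": [0,0,0]},
    {"dp": [0,0,-0.03],"angular": [0,0,0]},
    {"dp": [0,0,-0.03],"angular": [0,0,0]},
    {"dp": [-0.015,0,-0.015],"angular": [0,0,0]},
    {"dp": [-0.03,0,-0.005],"angular": [0,0,0]},
    {"dp": [-0.036,0,0],"angular": [0,0,0]},
    {"dp": [-0.036,0,0],"angular": [0,0,0]},
  ],
)

```text
clock: 12.42
tcp_pos: [0.5986, -0.1542, 0.1613]
tcp_rot: [[0.1, 0.995, 0.011], [0.995, -0.1, 0.003], [0.004, 0.01, -1.0]]
force: [0.1, 0.9, -0.6]
gripper_width: 0.292
```

>>> arm_command(
  rows=[
    {"dp": [-0.036,0,0],"angular": [0,0,0]},
    {"dp": [-0.036,0,0],"angular": [0,0,0]},
    {"dp": [-0.036,0,0],"angular": [0,0,0]},
    {"dp": [-0.02,0,0],"angular": [0,0,0]},
    {"dp": [0,0,0],"angular": [0,0,0]},
    {"dp": [0,0,0],"angular": [0,0,0]},
  ],
)

```text
clock: 12.92
tcp_pos: [0.5815, -0.2984, 0.1677]
tcp_rot: [[0.11, 0.994, 0.015], [0.994, -0.11, -0.004], [-0.002, 0.015, -1.0]]
force: [-0.1, 0.9, -0.4]
gripper_width: 0.293
```

```bash
python3 -c "
from h import *
to((.583,-.308,.05),83.3)
W=cam('wrist');ys,xs=np.nonzero(finder.outline_of('bin','wrist')[0]['mask']);print(xs.min(),xs.max(),ys.min(),ys.max(),proj(W,(.583,-.308,.05)))
T=cam('top');r=finder.outline_of('bin','top');print([(q['conf'],q['extent']) for q in r])
"
```

```text
t 12.92 tcp [ 0.5815 -0.2984  0.1677] yaw 83.7 F [-0.1  0.9 -0.4] dp [-0.0091  0.0008  0.1177] tilt fix [ 0.88  0.13 -0.  ] turn 0.38 g 25.0 q7 112.0
170 316 105 243 (np.float64(245.69120440724964), np.float64(183.5150761919239))
[(0.77, [316.8, 177.5, 42.2, 41.6])]
```

>>> arm_command(
  rows=[
    {"dp": [-0.003,0,0.02],"angular": [0.3,0,0]},
    {"dp": [-0.003,0,0.03],"angular": [0.3,0,0]},
    {"dp": [-0.003,0,0.03],"angular": [0.2,0,0]},
    {"dp": [0,0,0.03],"angular": [0,0,0]},
    {"dp": [0,0,0.02],"angular": [0,0,0]},
    {"dp": [0,0,0.008],"angular": [0,0,0]},
    {"dp": [0,0,0.004],"angular": [0,0,0]},
    {"dp": [0,0,0],"angular": [0,0,0]},
  ],
)

```text
clock: 13.78
tcp_pos: [0.5908, -0.2902, 0.0233]
tcp_rot: [[0.087, 0.996, 0.008], [0.996, -0.087, 0.003], [0.004, 0.008, -1.0]]
force: [0.7, -0.5, -0.5]
gripper_width: 0.291
```

```bash
python3 -c "
from h import *
to((.583,-.308,.012),83.3)
"
```

```text
t 13.78 tcp [ 0.5908 -0.2902  0.0233] yaw 85.0 F [ 0.7 -0.5 -0.5] dp [-0.0185 -0.0063  0.0111] tilt fix [ 0.44 -0.21  0.  ] turn 1.74 g 24.8 q7 114.0
```

>>> arm_command(
  rows=[
    {"dp": [-0.006,-0.002,0.003],"angular": [0.2,0,0]},
    {"dp": [-0.006,-0.002,0.003],"angular": [0.2,0,0]},
    {"dp": [-0.006,-0.002,0.003],"angular": [0,0,0]},
    {"dp": [-0.002,0,0],"angular": [0,0,0]},
    {"dp": [0,0,0],"angular": [0,0,0]},
  ],
)

```text
clock: 14.2
tcp_pos: [0.5855, -0.3121, 0.0184]
tcp_rot: [[0.085, 0.996, 0.007], [0.996, -0.085, 0.001], [0.001, 0.007, -1.0]]
force: [-0.3, -0.4, 0.4]
gripper_width: 0.292
```

>>> arm_command(
  rows=[
    {"dp": [0,0,0],"angular": [0,0,0]},
    {"dp": [0,0,0],"angular": [0,0,0]},
    {"dp": [0,0,0],"angular": [0,0,0]},
    {"dp": [0,0,0],"angular": [0,0,0]},
  ],
  grip=0.045,
)

```text
clock: 14.53
tcp_pos: [0.5858, -0.3137, 0.02]
tcp_rot: [[0.087, 0.996, 0.009], [0.996, -0.087, -0.001], [0.0, 0.009, -1.0]]
force: [-0.3, -0.7, -0.2]
gripper_width: 0.526
```

>>> arm_command(
  rows=[
    {"dp": [0,0,-0.02],"angular": [0,0,0]},
    {"dp": [0,0,-0.03],"angular": [0,0,0]},
    {"dp": [0,0,-0.04],"angular": [0,0,0]},
    {"dp": [0,0,-0.04],"angular": [0,0,0]},
    {"dp": [0,0,-0.03],"angular": [0,0,0]},
    {"dp": [0,0,-0.02],"angular": [0,0,0]},
    {"dp": [0,0,0],"angular": [0,0,0]},
    {"dp": [0,0,0],"angular": [0,0,0]},
  ],
)

```text
clock: 15.2
tcp_pos: [0.5838, -0.3109, 0.2074]
tcp_rot: [[0.084, 0.996, 0.006], [0.996, -0.084, 0.002], [0.002, 0.006, -1.0]]
force: [0.6, 0.0, -0.9]
gripper_width: 0.529
```

```bash
cat >> h.py <<'E'
def tri(q,dz=0):
    T=cam('top');S=cam('side');P=[]
    for n,d in(('top',T),('side',S)):
        r=finder.outline_of(q,n)
        if not r: print(q,n,'none'); return
        ys,xs=np.nonzero(r[0]['mask']);P.append((xs.mean(),ys.mean()));print(q,n,round(r[0]['conf'],2),np.round(P[-1],1))
    r1=ray(T,*P[0]);r2=ray(S,*P[1]);s=np.linalg.lstsq(np.stack([r1,-r2],1),S['t']-T['t'],rcond=None)[0]
    print(q,(T['t']+s[0]*r1).round(4),(S['t']+s[1]*r2).round(4))
E
python3 -c "
from h import *
to((.459,-.299,.2),84)
W=cam('wrist');print('wr',[(r['conf'],r['extent']) for r in finder.outline_of('offcut_dark','wrist')[:2]],'bin',[(r['conf'],r['extent']) for r in finder.outline_of('bin','wrist')[:1]])
for q in('pot_blue','pot_yellow','pot_red'): tri(q)
S=cam('side');print('side',[(r['conf'],r['extent']) for r in finder.outline_of('offcut_dark','side')[:2]])
save(W['color'],'w6.png')
"
```

```text
t 15.2 tcp [ 0.5838 -0.3109  0.2074] yaw 85.2 F [ 0.6  0.  -0.9] dp [ 0.0013 -0.1254  0.0067] tilt fix [ 0.35 -0.14 -0.  ] turn 1.17 g 45.2 q7 114.0
wr [(0.97, [238.4, 132.6, 25.2, 72.7])] bin [(0.78, [189.1, 104.0, 130.4, 121.8])]
pot_blue top 0.55 [337.2 234.3]
pot_blue side 0.58 [323.8 144.4]
pot_blue [ 0.4592 -0.3002  0.038 ] [ 0.4591 -0.3002  0.038 ]
pot_yellow top 0.74 [149.3 237.1]
pot_yellow side 0.8 [298.3 294.4]
pot_yellow [0.4355 0.2951 0.0422] [0.4345 0.2951 0.0422]
pot_red top 0.79 [152.8 193.5]
pot_red side 0.95 [242.4 282.1]
pot_red [0.5743 0.2922 0.0401] [0.5753 0.2923 0.0403]
side [(0.83, [271.1, 135.7, 28.9, 11.0])]
```

View pics/w6.png

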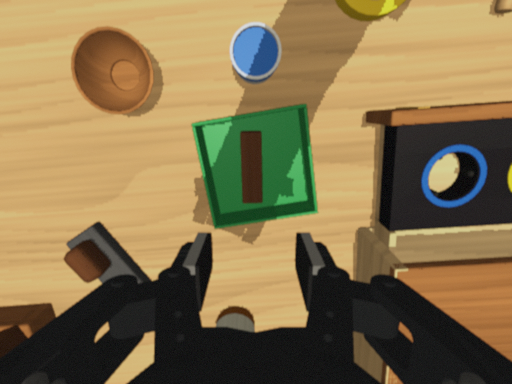

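```bash
cat >> h.py <<'E'
HUE=dict(red=[(0,8),(172,180)],yellow=[(24,38)],blue=[(104,122)])
def ell(d,col,z,near,rad,smin=110,vmin=60):
    """fit ellipse to colour blob near a predicted world point; centre at height z"""
    h=cv2.cvtColor(d['color'],cv2.COLOR_RGB2HSV)
    m=np.zeros(h.shape[:2],np.uint8)
    for a,b in HUE[col]: m|=cv2.inRange(h,(a,smin,vmin),(b,255,255))
    u,v=proj(d,(*near,z)); k=np.zeros_like(m); cv2.circle(k,(int(u),int(v)),int(rad/.001*d['f']*.001/abs((d['R'].T@(np.array([*near,z])-d['t']))[2])),255,-1)
    m&=k; ys,xs=np.nonzero(m)
    hull=cv2.convexHull(np.stack([xs,ys],1).astype(np.int32))
    P=np.array([atz(d,x,y,z)[:2] for x,y in hull[:,0]],np.float32)*1000
    e=cv2.fitEllipse(P); print(col,len(xs),'centre',np.round(np.array(e[0])/1000,4),'axes mm',np.round(e[1],1),'ang',round(e[2]),'circ',[round(x,1) for x in (*cv2.minEnclosingCircle(P)[0],cv2.minEnclosingCircle(P)[1])]); return np.array(e[0])/1000
E
python3 -c "
from h import *
W=cam('wrist')
ell(W,'blue',.072,(.459,-.30),.035)
ell(W,'blue',.052,(.607,-.081),.05)
to((.50,-.30,.2),90)
"
```

```text
blue 1665 centre [ 0.4584 -0.2993] axes mm [41.8 42.4] ang 137 circ [458.4, -299.2, 21.2]
blue 1425 centre [ 0.6065 -0.0793] axes mm [76.4 77.1] ang 126 circ [606.6, -79.2, 38.6]
t 16.1 tcp [ 0.5834 -0.311   0.2063] yaw 85.1 F [0.4 0.5 0.5] dp [ 0.0038 -0.0841  0.0059] tilt fix [ 0.24 -0.17 -0.  ] turn -4.85 g 45.4 q7 114.0
```

>>> arm_command(
  rows=[
    {"dp": [0.002,-0.02,0],"angular": [0.1,-0.1,-1.5]},
    {"dp": [0.002,-0.03,0],"angular": [0.1,-0.1,-1.5]},
    {"dp": [0.001,-0.03,0],"angular": [0,0,-1.5]},
    {"dp": [0.001,-0.025,0],"angular": [0,0,0]},
    {"dp": [0,-0.01,0.01],"angular": [0,0,0]},
    {"dp": [0,-0.004,0.015],"angular": [0,0,0]},
    {"dp": [0,0,0.015],"angular": [0,0,0]},
    {"dp": [0,0,0.01],"angular": [0,0,0]},
  ],
  grip=0.075,
  newtons=70,
)

```text
clock: 16.77
tcp_pos: [0.4611, -0.3005, 0.1569]
tcp_rot: [[0.001, 1.0, 0.007], [1.0, -0.001, -0.004], [-0.004, 0.007, -1.0]]
force: [-0.2, 0.7, -0.2]
gripper_width: 0.878
```

```bash
python3 -c "
from h import *
W=cam('wrist')
ell(W,'blue',.070,(.459,-.30),.035)
to((.4585,-.2995,.022),90)
"
```

```text
blue 1636 centre [ 0.4541 -0.2993] axes mm [43.1 49.6] ang 92 circ [453.9, -299.1, 24.3]
t 16.82 tcp [ 0.4603 -0.3001  0.1553] yaw 89.9 F [-0.8  0.7 -1.8] dp [ 0.001  -0.0024  0.1333] tilt fix [ 0.27  0.17 -0.  ] turn -0.08 g 74.8 q7 122.0
```

>>> arm_command(
  rows=[
    {"dp": [0.0005,-0.001,0.01],"angular": [0.1,0,0]},
    {"dp": [0.0005,-0.001,0.02],"angular": [0.1,0,0]},
    {"dp": [0,0,0.025],"angular": [0,0,0]},
    {"dp": [0,0,0.025],"angular": [0,0,0]},
    {"dp": [0,0,0.02],"angular": [0,0,0]},
    {"dp": [0,0,0.012],"angular": [0,0,0]},
    {"dp": [0,0,0.005],"angular": [0,0,0]},
    {"dp": [0,0,0],"angular": [0,0,0]},
  ],
)

```text
clock: 17.48
tcp_pos: [0.4622, -0.3011, 0.0371]
tcp_rot: [[0.001, 1.0, 0.007], [1.0, -0.001, -0.006], [-0.006, 0.007, -1.0]]
force: [-0.8, 1.0, 0.3]
gripper_width: 0.878
```

```bash
python3 -c "
from h import *
to((.4585,-.2995,.022),90)
"
```

```text
t 17.48 tcp [ 0.4622 -0.3011  0.0371] yaw 89.9 F [-0.8  1.   0.3] dp [ 0.0017 -0.0038  0.015 ] tilt fix [ 0.41  0.33 -0.  ] turn -0.06 g 75.0 q7 124.0
```

>>> arm_command(
  rows=[
    {"dp": [0.0006,-0.0015,0.006],"angular": [0.15,0.1,0]},
    {"dp": [0.0006,-0.0015,0.005],"angular": [0.15,0.1,0]},
    {"dp": [0.0006,-0.001,0.003],"angular": [0.1,0.1,0]},
    {"dp": [0,0,0.001],"angular": [0,0,0]},
    {"dp": [0,0,0],"angular": [0,0,0]},
  ],
)

```text
clock: 17.9
tcp_pos: [0.4599, -0.3003, 0.0237]
tcp_rot: [[0.001, 1.0, 0.003], [1.0, -0.001, -0.002], [-0.002, 0.003, -1.0]]
force: [-0.1, -0.6, -1.4]
gripper_width: 0.878
```

```bash
python3 -c "
from h import *
to((.4585,-.2995,.022),90)
"
```

```text
t 17.9 tcp [ 0.4599 -0.3003  0.0237] yaw 89.9 F [-0.1 -0.6 -1.4] dp [ 0.0008 -0.0014  0.0017] tilt fix [0.2  0.12 0.  ] turn -0.06 g 75.0 q7 124.0
```

>>> arm_command(
  rows=[
    {"dp": [0,-0.001,0],"angular": [0,0,0]},
    {"dp": [0,0,0],"angular": [0,0,0]},
    {"dp": [0,0,0],"angular": [0,0,0]},
    {"dp": [0,0,0],"angular": [0,0,0]},
    {"dp": [0,0,0],"angular": [0,0,0]},
    {"dp": [0,0,0],"angular": [0,0,0]},
  ],
  grip=0.03,
)

```text
clock: 18.4
tcp_pos: [0.4594, -0.3004, 0.0253]
tcp_rot: [[0.001, 1.0, 0.005], [1.0, -0.001, -0.003], [-0.003, 0.005, -1.0]]
force: [-0.5, -0.4, -2.6]
gripper_width: 0.563
```

```bash
python3 -c "
from h import *
to((.4585,-.2995,.022),90)
"
```

```text
t 18.4 tcp [ 0.4594 -0.3004  0.0253] yaw 89.9 F [-0.5 -0.4 -2.6] dp [ 0.0009 -0.0009  0.0033] tilt fix [ 0.31  0.16 -0.  ] turn -0.05 g 48.0 q7 124.0
```

>>> arm_command(
  rows=[
    {"dp": [0,0,-0.01],"angular": [0,0,0]},
    {"dp": [0,0,-0.025],"angular": [0,0,0]},
    {"dp": [0,0,-0.03],"angular": [0,0,0]},
    {"dp": [0,0,-0.03],"angular": [0,0,0]},
    {"dp": [0.01,0.007,-0.025],"angular": [0,0,0]},
    {"dp": [0.02,0.014,-0.01],"angular": [0,0,0]},
    {"dp": [0.03,0.02,0],"angular": [0,0,0]},
    {"dp": [0.03,0.02,0],"angular": [0,0,0]},
  ],
)

```text
clock: 19.07
tcp_pos: [0.5148, -0.2166, 0.1655]
tcp_rot: [[0.018, 1.0, 0.001], [1.0, -0.018, -0.006], [-0.006, 0.001, -1.0]]
force: [1.2, -0.6, -2.9]
gripper_width: 0.559
```

>>> arm_command(
  rows=[
    {"dp": [0.03,0.02,0],"angular": [0,0,0]},
    {"dp": [0.03,0.02,0],"angular": [0,0,0]},
    {"dp": [0.03,0.02,0],"angular": [0,0,0]},
    {"dp": [0.02,0.014,0],"angular": [0,0,0]},
    {"dp": [0.01,0.007,0],"angular": [0,0,0]},
    {"dp": [0,0,0],"angular": [0,0,0]},
    {"dp": [0,0,0],"angular": [0,0,0]},
  ],
)

```text
clock: 19.65
tcp_pos: [0.6041, -0.0836, 0.1705]
tcp_rot: [[0.009, 1.0, 0.007], [1.0, -0.009, -0.003], [-0.003, 0.007, -1.0]]
force: [-0.9, -0.4, -2.6]
gripper_width: 0.562
```

```bash
python3 -c "
from h import *
W=cam('wrist')
ell(W,'yellow',.052,(.607,.021),.05)
ell(W,'red',.052,(.609,.120),.05)
to((.6065,-.0793,.11),90)
save(W['color'],'w7.png')
"
```

```text
yellow 1864 centre [0.6083 0.0209] axes mm [76.5 77.2] ang 100 circ [608.2, 20.9, 38.8]
red 1870 centre [0.6099 0.1208] axes mm [76.7 77.7] ang 130 circ [609.9, 120.9, 38.9]
t 19.7 tcp [ 0.6039 -0.0839  0.1705] yaw 89.4 F [ 1.   0.2 -2.2] dp [0.0048 0.0021 0.0605] tilt fix [ 0.38  0.18 -0.  ] turn -0.55 g 47.8 q7 97.0
```

View pics/w7.png

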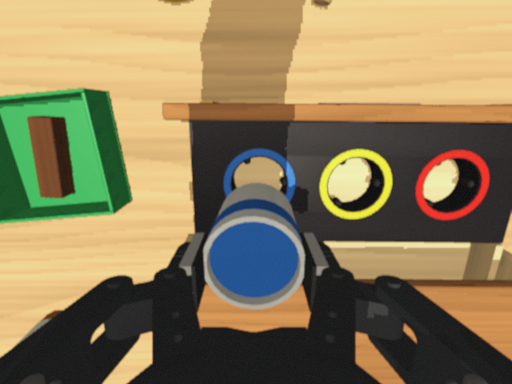

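>>> arm_command(
  rows=[
    {"dp": [0.002,0.001,0],"angular": [0.2,0.1,-0.3]},
    {"dp": [0.002,0.001,0.005],"angular": [0.2,0.1,-0.3]},
    {"dp": [0.001,0.0005,0.015],"angular": [0,0,0]},
    {"dp": [0.001,0,0.02],"angular": [0,0,0]},
    {"dp": [0,0,0.015],"angular": [0,0,0]},
    {"dp": [0,0,0.01],"angular": [0,0,0]},
    {"dp": [0,0,0.004],"angular": [0,0,0]},
    {"dp": [0,0,0],"angular": [0,0,0]},
  ],
)

```text
clock: 20.37
tcp_pos: [0.6026, -0.0896, 0.0995]
tcp_rot: [[0.012, 1.0, -0.002], [1.0, -0.012, -0.004], [-0.004, -0.002, -1.0]]
force: [0.4, -0.4, -1.7]
gripper_width: 0.561
```

```bash
cat >> h.py <<'E'
def potoff(col,gz):
    "offset of held pot rim centre from TCP in world, gz = TCP z above pot base"
    W=cam('wrist');p=telemetry.state()['tcp_pos'];z=p[2]-gz+.068
    h=cv2.cvtColor(W['color'],cv2.COLOR_RGB2HSV);m=np.zeros(h.shape[:2],np.uint8)
    for a,b in HUE[col]: m|=cv2.inRange(h,(a,110,60),(b,255,255))
    m=cv2.morphologyEx(m,cv2.MORPH_OPEN,np.ones((3,3)))
    n,l,st,c=cv2.connectedComponentsWithStats(m)
    g=proj(W,(*p[:2],z)); i=l[int(g[1]),int(g[0])]; ys,xs=np.nonzero(l==i)
    hull=cv2.convexHull(np.stack([xs,ys],1).astype(np.int32)); P=np.array([atz(W,x,y,z)[:2] for x,y in hull[:,0]],np.float32)*1000
    e=cv2.fitEllipse(P); print('pot-tcp',np.round(np.array(e[0])/1000-p[:2],4),'axes',np.round(e[1],1),'lab',i)
E
python3 -c "
from h import *
potoff('blue',.0253)
to((.6065,-.0793,.085),90)
"
```

```text
pot-tcp [-0.001  -0.0006] axes [40.7 43.5] lab 2
t 20.42 tcp [ 0.6028 -0.0898  0.0999] yaw 89.3 F [-0.6 -0.7 -1.2] dp [0.0106 0.0036 0.0149] tilt fix [-0.09  0.21 -0.  ] turn -0.71 g 48.0 q7 97.0
```

>>> arm_command(
  rows=[
    {"dp": [0.004,0.0015,0],"angular": [0,0.1,-0.3]},
    {"dp": [0.004,0.0015,0],"angular": [0,0.1,-0.3]},
    {"dp": [0.004,0.0015,0],"angular": [0,0,-0.2]},
    {"dp": [0.002,0.0005,0.003],"angular": [0,0,0]},
    {"dp": [0,0,0.005],"angular": [0,0,0]},
    {"dp": [0,0,0.005],"angular": [0,0,0]},
    {"dp": [0,0,0],"angular": [0,0,0]},
    {"dp": [0,0,0],"angular": [0,0,0]},
  ],
)

```text
clock: 21.08
tcp_pos: [0.6108, -0.0739, 0.0891]
tcp_rot: [[-0.004, 1.0, 0.004], [1.0, 0.004, 0.0], [0.0, 0.004, -1.0]]
force: [0.5, 0.1, -2.4]
gripper_width: 0.558
```

```bash
python3 -c "
from h import *
to((.6075,-.0787,.085),90)
"
```

```text
t 21.08 tcp [ 0.6108 -0.0739  0.0891] yaw 90.2 F [ 0.5  0.1 -2.4] dp [-0.0048 -0.0034  0.0041] tilt fix [ 0.24 -0.01  0.  ] turn 0.23 g 47.6 q7 97.0
```

>>> arm_command(
  rows=[
    {"dp": [-0.002,-0.0015,0],"angular": [0.1,0,0.1]},
    {"dp": [-0.0015,-0.001,0],"angular": [0.1,0,0]},
    {"dp": [-0.0005,-0.0005,0],"angular": [0,0,0]},
    {"dp": [0,0,0],"angular": [0,0,0]},
    {"dp": [0,0,0],"angular": [0,0,0]},
  ],
)

```text
clock: 21.5
tcp_pos: [0.6071, -0.0792, 0.0889]
tcp_rot: [[-0.001, 1.0, -0.0], [1.0, 0.001, -0.0], [-0.0, -0.0, -1.0]]
force: [-0.1, -0.2, -3.4]
gripper_width: 0.564
```

```bash
python3 -c "
from h import *
to((.6075,-.0787,.085),90)
potoff('blue',.0253)
"
```

```text
t 21.5 tcp [ 0.6071 -0.0792  0.0889] yaw 90.1 F [-0.1 -0.2 -3.4] dp [0.0005 0.0004 0.0039] tilt fix [-0.02  0.01 -0.  ] turn 0.06 g 48.2 q7 97.0
pot-tcp [-0.0007 -0.0008] axes [40.9 43.6] lab 2
```

>>> arm_command(
  rows=[
    {"dp": [0,0,0.005],"angular": [0,0,0]},
    {"dp": [0,0,0.005],"angular": [0,0,0]},
    {"dp": [0,0,0.005],"angular": [0,0,0]},
    {"dp": [0,0,0.004],"angular": [0,0,0]},
    {"dp": [0,0,0.002],"angular": [0,0,0]},
    {"dp": [0,0,0],"angular": [0,0,0]},
  ],
)

```text
clock: 22.05
tcp_pos: [0.6071, -0.0792, 0.0654]
tcp_rot: [[-0.001, 1.0, -0.0], [1.0, 0.001, -0.0], [-0.0, -0.0, -1.0]]
force: [-0.1, -0.7, -1.4]
gripper_width: 0.558
```

```bash
python3 -c "
from h import *
to((.6075,-.0787,.0453),90)
"
```

```text
t 22.05 tcp [ 0.6071 -0.0792  0.0654] yaw 90.1 F [-0.1 -0.7 -1.4] dp [0.0005 0.0004 0.0201] tilt fix [-0.02  0.02  0.  ] turn 0.06 g 47.7 q7 97.0
```

Now twist back and forth while going down.

>>> arm_command(
  rows=[
    {"dp": [0,0,0.003],"angular": [0,0,6]},
    {"dp": [0,0,0.003],"angular": [0,0,6]},
    {"dp": [0,0,0.003],"angular": [0,0,-6]},
    {"dp": [0,0,0.003],"angular": [0,0,-6]},
    {"dp": [0,0,0.003],"angular": [0,0,-6]},
    {"dp": [0,0,0.003],"angular": [0,0,6]},
    {"dp": [0,0,0.003],"angular": [0,0,6]},
    {"dp": [0,0,0.003],"angular": [0,0,4]},
  ],
)

```text
clock: 22.72
tcp_pos: [0.6152, -0.0806, 0.0512]
tcp_rot: [[0.177, 0.984, 0.018], [0.984, -0.177, -0.001], [0.002, 0.018, -1.0]]
force: [-1.0, 2.3, 16.9]
gripper_width: 0.559
```

```bash
python3 -c "
from h import *
to((.6075,-.0787,.0453),90)
"
```

```text
t 22.72 tcp [ 0.6152 -0.0806  0.0512] yaw 79.8 F [-1.   2.3 16.9] dp [ 0.0005 -0.008   0.0057] tilt fix [ 1.02 -0.14  0.  ] turn -10.19 g 47.7 q7 90.0
```

>>> arm_command(
  rows=[
    {"dp": [0,-0.003,0],"angular": [0.3,0,-6]},
    {"dp": [0,-0.003,0],"angular": [0.3,0,-6]},
    {"dp": [0,-0.002,0.001],"angular": [0.3,0,0]},
    {"dp": [0,0,0],"angular": [0,0,0]},
  ],
)

```text
clock: 23.05
tcp_pos: [0.6102, -0.0797, 0.0514]
tcp_rot: [[-0.031, 0.999, 0.008], [1.0, 0.031, -0.001], [-0.001, 0.008, -1.0]]
force: [-0.5, 0.1, -5.5]
gripper_width: 0.556
```

```bash
python3 -c "
from h import *
to((.6075,-.0787,.0453),90)
potoff('blue',.0253)
"
```

```text
t 23.05 tcp [ 0.6102 -0.0797  0.0514] yaw 91.8 F [-0.5  0.1 -5.5] dp [ 0.0011 -0.0027  0.0061] tilt fix [ 0.45  0.06 -0.  ] turn 1.78 g 47.5 q7 99.0
pot-tcp [-0.0009 -0.0009] axes [41.2 43.6] lab 3
```

>>> arm_command(
  rows=[
    {"dp": [0,-0.001,0.002],"angular": [0.1,0,6]},
    {"dp": [0,-0.001,0.0025],"angular": [0.1,0,6]},
    {"dp": [0,-0.001,0.0025],"angular": [0.1,0,-6]},
    {"dp": [0,-0.001,0.0025],"angular": [0.1,0,-6]},
    {"dp": [0,-0.001,0.0025],"angular": [0.1,0,-6]},
    {"dp": [0,-0.001,0.0025],"angular": [0.1,0,6]},
    {"dp": [0,-0.001,0.0025],"angular": [0.1,0,6]},
  ],
)

```text
clock: 23.68
tcp_pos: [0.6119, -0.0798, 0.0446]
tcp_rot: [[0.092, 0.996, 0.015], [0.996, -0.092, 0.0], [0.001, 0.015, -1.0]]
force: [-1.8, 0.8, 25.9]
gripper_width: 0.559
```

```bash
python3 -c "
from h import *
to((.6075,-.0787,.0453),90)
"
```

```text
t 23.68 tcp [ 0.6119 -0.0798  0.0446] yaw 84.7 F [-1.8  0.8 25.9] dp [ 0.0007 -0.0045 -0.0007] tilt fix [ 0.86 -0.09  0.  ] turn -5.28 g 47.7 q7 94.0
```

>>> arm_command(
  rows=[
    {"dp": [0,-0.002,0.001],"angular": [0.3,0,-6]},
    {"dp": [0,-0.001,0.002],"angular": [0.3,0,-6]},
    {"dp": [0,-0.001,0.002],"angular": [0.2,0,6]},
    {"dp": [0,-0.0005,0.002],"angular": [0.1,0,6]},
    {"dp": [0,-0.0005,0.0015],"angular": [0.1,0,-5]},
    {"dp": [0,0,0],"angular": [0,0,0]},
    {"dp": [0,0,0],"angular": [0,0,0]},
  ],
)

```text
clock: 24.27
tcp_pos: [0.6137, -0.0801, 0.045]
tcp_rot: [[0.029, 0.999, 0.013], [1.0, -0.029, -0.001], [-0.001, 0.013, -1.0]]
force: [0.8, -0.3, -1.9]
gripper_width: 0.56
```

```bash
python3 -c "
from h import *
to((.6075,-.0787,.0453),90)
W=cam('wrist');save(W['color'],'w8.png')
"
```

```text
t 24.27 tcp [ 0.6137 -0.0801  0.045 ] yaw 88.3 F [ 0.8 -0.3 -1.9] dp [ 0.0012 -0.0062 -0.0003] tilt fix [0.74 0.04 0.  ] turn -1.67 g 47.8 q7 96.0
```

>>> arm_command(
  rows=[
    {"dp": [0,-0.002,0],"angular": [0.3,0,0]},
    {"dp": [0,-0.001,0],"angular": [0.3,0,0]},
    {"dp": [0,0,0],"angular": [0,0,0]},
  ],
)

```text
clock: 24.57
tcp_pos: [0.6115, -0.0801, 0.045]
tcp_rot: [[0.032, 0.999, 0.003], [1.0, -0.031, -0.001], [-0.001, 0.003, -1.0]]
force: [0.6, -1.4, 0.3]
gripper_width: 0.557
```

>>> arm_command(
  rows=[
    {"dp": [0,0,0],"angular": [0,0,0]},
    {"dp": [0,0,0],"angular": [0,0,0]},
    {"dp": [0,0,0],"angular": [0,0,0]},
    {"dp": [0,0,0],"angular": [0,0,0]},
  ],
  grip=0.08,
)

```text
clock: 24.9
tcp_pos: [0.6106, -0.0796, 0.0445]
tcp_rot: [[0.035, 0.999, 0.001], [0.999, -0.035, 0.0], [0.0, 0.001, -1.0]]
force: [-0.4, 0.2, 0.2]
gripper_width: 0.935
```

>>> arm_command(
  rows=[
    {"dp": [0,0,-0.01],"angular": [0,0,0]},
    {"dp": [0,0,-0.02],"angular": [0,0,0]},
    {"dp": [0,0,-0.04],"angular": [0,0,0]},
    {"dp": [0,0,-0.04],"angular": [0,0,0]},
    {"dp": [0,0,-0.03],"angular": [0,0,0]},
    {"dp": [0,0,-0.01],"angular": [0,0,0]},
    {"dp": [0,0,0],"angular": [0,0,0]},
  ],
)

```text
clock: 25.48
tcp_pos: [0.6087, -0.0796, 0.2043]
tcp_rot: [[0.038, 0.999, -0.002], [0.999, -0.038, 0.001], [0.001, -0.002, -1.0]]
force: [0.4, 0.5, -0.6]
gripper_width: 0.937
```

```bash
python3 -c "
from h import *
to((.574,.2925,.2),90)
W=cam('wrist');save(W['color'],'w8.png')
ell(W,'blue',.088,(.607,-.079),.026)
for c,n in(('yellow',(.6083,.0209)),('red',(.6099,.1208))): ell(W,c,.052,n,.05)
for q in('pot_red','pot_yellow'): tri(q)
"
```

```text
t 25.48 tcp [ 0.6087 -0.0796  0.2043] yaw 87.8 F [ 0.4  0.5 -0.6] dp [ 0.3705 -0.0489  0.0049] tilt fix [-0.11 -0.06  0.  ] turn -2.19 g 80.1 q7 95.0
blue 1339 centre [ 0.6073 -0.0792] axes mm [47.6 48.8] ang 72 circ [607.0, -79.2, 25.1]
yellow 1556 centre [0.6125 0.0207] axes mm [76.6 77.4] ang 99 circ [612.5, 20.7, 38.8]
red 1562 centre [0.6142 0.1207] axes mm [76.9 77.7] ang 111 circ [614.3, 120.5, 39.0]
pot_red top 0.81 [152.6 192.7]
pot_red side 0.66 [242.8 282. ]
pot_red [0.5767 0.2926 0.0414] [0.5744 0.2924 0.0411]
pot_yellow top 0.84 [149.3 237.6]
pot_yellow side 0.82 [298.4 294. ]
pot_yellow [0.4338 0.2948 0.0435] [0.4345 0.2948 0.0436]
```

View pics/w8.png

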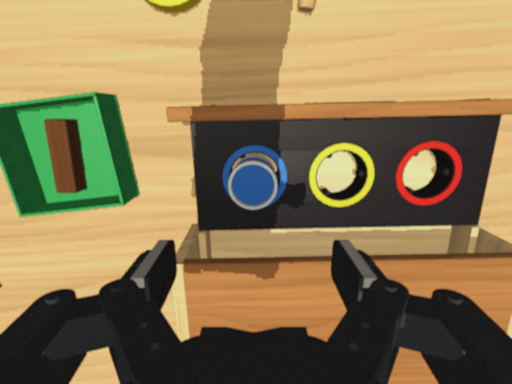

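>>> arm_command(
  rows=[
    {"dp": [0.02,-0.004,0],"angular": [0,0,-1]},
    {"dp": [0.037,-0.004,0],"angular": [0,0,-1]},
    {"dp": [0.037,-0.003,0],"angular": [0,0,0]},
    {"dp": [0.037,-0.003,0],"angular": [0,0,0]},
    {"dp": [0.037,-0.003,0],"angular": [0,0,0]},
    {"dp": [0.037,-0.003,0],"angular": [0,0,0]},
    {"dp": [0.037,-0.003,0],"angular": [0,0,0]},
    {"dp": [0.037,-0.003,0],"angular": [0,0,0]},
  ],
  grip=0.075,
)

```text
clock: 26.6
tcp_pos: [0.5835, 0.1969, 0.1941]
tcp_rot: [[0.022, 1.0, -0.015], [1.0, -0.022, -0.007], [-0.007, -0.015, -1.0]]
force: [1.6, -0.0, -0.3]
gripper_width: 0.874
```

>>> arm_command(
  rows=[
    {"dp": [0.037,-0.003,0],"angular": [0,0,0]},
    {"dp": [0.03,-0.003,0],"angular": [0,0,0]},
    {"dp": [0.02,0,0],"angular": [0,0,0]},
    {"dp": [0,0,0],"angular": [0,0,0]},
    {"dp": [0,0,0],"angular": [0,0,0]},
  ],
)

```text
clock: 27.02
tcp_pos: [0.5738, 0.301, 0.1896]
tcp_rot: [[0.008, 1.0, -0.021], [1.0, -0.008, -0.004], [-0.004, -0.021, -1.0]]
force: [0.5, -0.7, -0.2]
gripper_width: 0.879
```

```bash
python3 -c "
from h import *
W=cam('wrist')
c=ell(W,'red',.070,(.575,.2925),.03)
r=finder.outline_of('pot_red','wrist');print([(q['conf'],q['extent']) for q in r][:2], proj(W,(.575,.2925,.07)))
to((c[0],c[1],.022),90)
"
```

```text
red 1365 centre [0.57   0.2919] axes mm [44.6 50. ] ang 79 circ [570.2, 291.6, 24.8]
[(0.77, [220.1, 156.5, 52.0, 48.0]), (0.62, [64.3, 0.8, 80.8, 24.6])] (np.float64(246.8174520039395), np.float64(185.93991164006093))
t 27.12 tcp [0.574  0.2998 0.1897] yaw 89.5 F [-0.4 -0.3  0. ] dp [-0.0072 -0.0004  0.1678] tilt fix [-1.19  0.24 -0.  ] turn -0.52 g 74.8 q7 61.0
```

```bash
cat >> h.py <<'E'
def wax(col,near,z=.068):
    W=cam('wrist');h=cv2.cvtColor(W['color'],cv2.COLOR_RGB2HSV);m=np.zeros(h.shape[:2],np.uint8)
    for a,b in HUE[col]: m|=cv2.inRange(h,(a,110,60),(b,255,255))
    m=cv2.morphologyEx(m,cv2.MORPH_OPEN,np.ones((3,3)));n,l,st,c=cv2.connectedComponentsWithStats(m)
    g=proj(W,(*near,z)); i=l[int(g[1]),int(g[0])]
    hull=cv2.convexHull(np.argwhere(l==i)[:,::-1].astype(np.int32)); P=np.array([atz(W,x,y,z)[:2] for x,y in hull[:,0]],np.float32)*1000
    e=cv2.fitEllipse(P); print(col,'wax',i,np.round(np.array(e[0])/1000,4),'axes',np.round(e[1],1)); return np.array(e[0])/1000
E
python3 -c "
from h import *
c=wax('red',(.574,.2925))
to((c[0],c[1],.022),90)
"
```

```text
red wax 2 [0.5739 0.2911] axes [42.8 43.5]
t 27.17 tcp [0.5745 0.2987 0.1901] yaw 89.4 F [0.1 0.3 0.3] dp [-0.0069  0.0029  0.1681] tilt fix [-1.16  0.26  0.  ] turn -0.61 g 74.8 q7 61.0
```

>>> arm_command(
  rows=[
    {"dp": [-0.002,0.001,0.005],"angular": [-0.4,0.1,-0.2]},
    {"dp": [-0.002,0.001,0.015],"angular": [-0.4,0.1,-0.2]},
    {"dp": [-0.001,0,0.025],"angular": [-0.3,0.1,-0.1]},
    {"dp": [-0.001,0,0.03],"angular": [0,0,0]},
    {"dp": [0,0,0.025],"angular": [0,0,0]},
    {"dp": [0,0,0.015],"angular": [0,0,0]},
    {"dp": [0,0,0.005],"angular": [0,0,0]},
    {"dp": [0,0,0],"angular": [0,0,0]},
  ],
)

```text
clock: 27.83
tcp_pos: [0.5823, 0.2775, 0.0672]
tcp_rot: [[0.018, 1.0, 0.009], [1.0, -0.018, -0.001], [-0.001, 0.009, -1.0]]
force: [-0.5, 0.3, -1.0]
gripper_width: 0.879
```

```bash
python3 -c "
from h import *
to((.5739,.2911,.022),90)
"
```

```text
t 27.83 tcp [0.5823 0.2775 0.0672] yaw 89.0 F [-0.5  0.3 -1. ] dp [ 0.0135 -0.009   0.0451] tilt fix [ 0.53  0.06 -0.  ] turn -1.02 g 75.1 q7 62.0
```

>>> arm_command(
  rows=[
    {"dp": [0.004,-0.003,0],"angular": [0.1,0,-0.3]},
    {"dp": [0.004,-0.003,0],"angular": [0.1,0,-0.3]},
    {"dp": [0.003,-0.002,0],"angular": [0.1,0,-0.2]},
    {"dp": [0,0,0],"angular": [0,0,0]},
    {"dp": [0,0,0],"angular": [0,0,0]},
  ],
)

```text
clock: 28.25
tcp_pos: [0.5762, 0.2889, 0.0714]
tcp_rot: [[0.005, 1.0, 0.009], [1.0, -0.005, 0.001], [0.001, 0.009, -1.0]]
force: [-0.2, -0.0, 0.5]
gripper_width: 0.878
```

```bash
python3 -c "
from h import *
to((.5739,.2911,.022),90)
"
```

```text
t 28.25 tcp [0.5762 0.2889 0.0714] yaw 89.7 F [-0.2 -0.   0.5] dp [ 0.0022 -0.0027  0.0494] tilt fix [ 0.5  -0.06  0.  ] turn -0.27 g 75.0 q7 62.0
```

>>> arm_command(
  rows=[
    {"dp": [0.001,-0.001,0.005],"angular": [0.2,0,-0.1]},
    {"dp": [0.001,-0.001,0.01],"angular": [0.2,0,0]},
    {"dp": [0,0,0.01],"angular": [0,0,0]},
    {"dp": [0,0,0.01],"angular": [0,0,0]},
    {"dp": [0,0,0.008],"angular": [0,0,0]},
    {"dp": [0,0,0.004],"angular": [0,0,0]},
    {"dp": [0,0,0],"angular": [0,0,0]},
  ],
)

```text
clock: 28.83
tcp_pos: [0.5742, 0.2918, 0.0196]
tcp_rot: [[0.002, 1.0, 0.002], [1.0, -0.002, 0.002], [0.002, 0.002, -1.0]]
force: [-0.3, -0.4, 0.3]
gripper_width: 0.879
```

```bash
python3 -c "
from h import *
to((.5739,.2911,.024),90)
"
```

```text
t 28.83 tcp [0.5742 0.2918 0.0196] yaw 89.9 F [-0.3 -0.4  0.3] dp [-0.0007 -0.0002 -0.0044] tilt fix [ 0.1  -0.09  0.  ] turn -0.11 g 75.0 q7 62.0
```

>>> arm_command(
  rows=[
    {"dp": [0,0,-0.003],"angular": [0,0,0]},
    {"dp": [0,0,-0.002],"angular": [0,0,0]},
    {"dp": [0,0,0],"angular": [0,0,0]},
    {"dp": [0,0,0],"angular": [0,0,0]},
    {"dp": [0,0,0],"angular": [0,0,0]},
    {"dp": [0,0,0],"angular": [0,0,0]},
    {"dp": [0,0,0],"angular": [0,0,0]},
    {"dp": [0,0,0],"angular": [0,0,0]},
  ],
  grip=0.03,
)

```text
clock: 29.5
tcp_pos: [0.5744, 0.2914, 0.0256]
tcp_rot: [[0.002, 1.0, 0.002], [1.0, -0.002, 0.001], [0.001, 0.002, -1.0]]
force: [0.7, 0.3, -2.0]
gripper_width: 0.564
```

```bash
python3 -c "
from h import *
to((.6142,.1207,.17),90)
tri('pot_yellow')
"
```

```text
t 29.5 tcp [0.5744 0.2914 0.0256] yaw 89.9 F [ 0.7  0.3 -2. ] dp [-0.1704  0.0405 -0.1445] tilt fix [ 0.12 -0.08  0.  ] turn -0.14 g 48.2 q7 62.0
pot_yellow top none
```

>>> arm_command(
  rows=[
    {"dp": [0,0,-0.01],"angular": [0,0,0]},
    {"dp": [0,0,-0.025],"angular": [0,0,0]},
    {"dp": [0,0,-0.03],"angular": [0,0,0]},
    {"dp": [0,0,-0.03],"angular": [0,0,0]},
    {"dp": [-0.01,0.003,-0.02],"angular": [0,0,0]},
    {"dp": [-0.025,0.006,0],"angular": [0,0,0]},
    {"dp": [-0.03,0.007,0],"angular": [0,0,0]},
    {"dp": [-0.03,0.007,0],"angular": [0,0,0]},
  ],
)

```text
clock: 30.32
tcp_pos: [0.5947, 0.204, 0.1501]
tcp_rot: [[-0.012, 1.0, 0.001], [1.0, 0.012, 0.007], [0.007, 0.001, -1.0]]
force: [1.2, 0.8, -1.8]
gripper_width: 0.559
```

>>> arm_command(
  rows=[
    {"dp": [-0.03,0.007,0],"angular": [0,0,0]},
    {"dp": [-0.025,0.006,0],"angular": [0,0,0]},
    {"dp": [-0.015,0.003,0],"angular": [0,0,0]},
    {"dp": [0,0,0],"angular": [0,0,0]},
    {"dp": [0,0,0],"angular": [0,0,0]},
  ],
)

```text
clock: 30.73
tcp_pos: [0.6142, 0.1213, 0.1551]
tcp_rot: [[-0.002, 1.0, 0.007], [1.0, 0.002, 0.003], [0.003, 0.007, -1.0]]
force: [-0.1, 0.5, -1.7]
gripper_width: 0.563
```

```bash
python3 -c "
from h import *
potoff('red',.0256)
W=cam('wrist');ell(W,'yellow',.052,(.6125,.0207),.05)
to((.6142,.1207,.1),90)
"
```

```text
pot-tcp [ 0.0006 -0.0009] axes [42.  44.2] lab 4
yellow 1880 centre [0.6127 0.0197] axes mm [75.2 76.7] ang 96 circ [612.5, 20.2, 38.6]
t 30.83 tcp [0.614  0.1224 0.155 ] yaw 90.2 F [-0.2  0.5 -1.4] dp [-0.0019 -0.0002  0.055 ] tilt fix [ 0.39 -0.2   0.  ] turn 0.19 g 47.9 q7 77.0
```

>>> arm_command(
  rows=[
    {"dp": [0,0,0.005],"angular": [0.1,-0.1,0]},
    {"dp": [0,0,0.01],"angular": [0.1,-0.1,0]},
    {"dp": [0,0,0.015],"angular": [0.1,0,0]},
    {"dp": [0,0,0.015],"angular": [0,0,0]},
    {"dp": [0,0,0.01],"angular": [0,0,0]},
    {"dp": [0,0,0.005],"angular": [0,0,0]},
    {"dp": [0,0,0],"angular": [0,0,0]},
    {"dp": [0,0,0],"angular": [0,0,0]},
  ],
)

```text
clock: 31.5
tcp_pos: [0.6114, 0.1331, 0.0887]
tcp_rot: [[-0.016, 1.0, -0.002], [1.0, 0.016, 0.003], [0.003, -0.002, -1.0]]
force: [1.0, -0.6, -1.4]
gripper_width: 0.561
```

```bash
python3 -c "
from h import *
to((.6138,.1215,.085),90)
"
```

```text
t 31.5 tcp [0.6114 0.1331 0.0887] yaw 90.9 F [ 1.  -0.6 -1.4] dp [-0.0116  0.0022  0.0036] tilt fix [-0.12 -0.18  0.  ] turn 0.94 g 47.9 q7 77.0
```

>>> arm_command(
  rows=[
    {"dp": [-0.004,0.001,0],"angular": [0,0,0.3]},
    {"dp": [-0.003,0.0005,0],"angular": [0,-0.1,0.3]},
    {"dp": [-0.002,0,0],"angular": [0,0,0.2]},
    {"dp": [0,0,0],"angular": [0,0,0]},
    {"dp": [0,0,0],"angular": [0,0,0]},
  ],
)

```text
clock: 31.92
tcp_pos: [0.6146, 0.1233, 0.0908]
tcp_rot: [[-0.001, 1.0, 0.001], [1.0, 0.001, 0.002], [0.002, 0.001, -1.0]]
force: [-0.5, -0.1, -2.1]
gripper_width: 0.557
```

```bash
python3 -c "
from h import *
to((.6138,.1215,.085),90)
"
```

```text
t 31.92 tcp [0.6146 0.1233 0.0908] yaw 90.0 F [-0.5 -0.1 -2.1] dp [-0.0018 -0.0008  0.0058] tilt fix [ 0.06 -0.1  -0.  ] turn 0.03 g 47.6 q7 78.0
```

>>> arm_command(
  rows=[
    {"dp": [-0.001,-0.0005,0.003],"angular": [0,0,0]},
    {"dp": [-0.0005,0,0.005],"angular": [0,0,0]},
    {"dp": [0,0,0.005],"angular": [0,0,0]},
    {"dp": [0,0,0.005],"angular": [0,0,0]},
    {"dp": [0,0,0.004],"angular": [0,0,0]},
    {"dp": [0,0,0.002],"angular": [0,0,0]},
    {"dp": [0,0,0],"angular": [0,0,0]},
  ],
)

```text
clock: 32.5
tcp_pos: [0.6142, 0.1215, 0.0645]
tcp_rot: [[-0.0, 1.0, 0.002], [1.0, 0.0, 0.002], [0.002, 0.002, -1.0]]
force: [-0.4, -0.3, -1.5]
gripper_width: 0.561
```

```bash
python3 -c "
from h import *
to((.6138,.1215,.0456),90)
"
```

```text
t 32.5 tcp [0.6142 0.1215 0.0645] yaw 90.0 F [-0.4 -0.3 -1.5] dp [-0.0001 -0.0004  0.0189] tilt fix [ 0.09 -0.12  0.  ] turn 0.02 g 47.9 q7 78.0
```

>>> arm_command(
  rows=[
    {"dp": [0,-0.0005,0.003],"angular": [0.1,0,6]},
    {"dp": [0,-0.0008,0.003],"angular": [0.1,0,6]},
    {"dp": [0,-0.001,0.003],"angular": [0.1,0,-6]},
    {"dp": [0,-0.001,0.003],"angular": [0.1,0,-6]},
    {"dp": [0,-0.001,0.003],"angular": [0.1,0,-6]},
    {"dp": [0,-0.001,0.003],"angular": [0.1,0,6]},
    {"dp": [0,-0.001,0.003],"angular": [0.1,0,6]},
    {"dp": [0,-0.001,0.002],"angular": [0.1,0,-6]},
  ],
)

```text
clock: 33.17
tcp_pos: [0.6151, 0.1208, 0.0503]
tcp_rot: [[0.01, 1.0, 0.005], [1.0, -0.01, 0.004], [0.004, 0.005, -1.0]]
force: [-0.5, -0.0, 3.8]
gripper_width: 0.561
```

```bash
python3 -c "
from h import *
to((.6138,.1215,.0456),90)
"
```

```text
t 33.17 tcp [0.6151 0.1208 0.0503] yaw 89.4 F [-0.5 -0.   3.8] dp [ 0.0007 -0.0013  0.0047] tilt fix [ 0.28 -0.25 -0.  ] turn -0.56 g 47.9 q7 78.0
```

>>> arm_command(
  rows=[
    {"dp": [0,-0.001,0.002],"angular": [0.1,-0.1,6]},
    {"dp": [0,-0.001,0.0025],"angular": [0.1,-0.1,6]},
    {"dp": [0,-0.001,0.0025],"angular": [0.1,0,-6]},
    {"dp": [0,-0.001,0.0025],"angular": [0.1,0,-6]},
    {"dp": [0,-0.001,0.0025],"angular": [0.1,0,-6]},
    {"dp": [0,-0.001,0.0025],"angular": [0.1,0,6]},
    {"dp": [0,-0.001,0.0025],"angular": [0.1,0,6]},
    {"dp": [0,-0.001,0.0025],"angular": [0.1,0,-6]},
  ],
)

```text
clock: 33.83
tcp_pos: [0.6181, 0.1212, 0.044]
tcp_rot: [[0.009, 1.0, 0.015], [1.0, -0.01, 0.005], [0.005, 0.014, -1.0]]
force: [-1.7, -2.0, 23.2]
gripper_width: 0.562
```

```bash
python3 -c "
from h import *
to((.6138,.1215,.0456),90)
"
```

```text
t 33.83 tcp [0.6181 0.1212 0.044 ] yaw 89.5 F [-1.7 -2.  23.2] dp [ 0.0002 -0.0042 -0.0016] tilt fix [ 0.83 -0.31  0.  ] turn -0.54 g 48.0 q7 77.0
```

>>> arm_command(
  rows=[
    {"dp": [0,-0.002,0.001],"angular": [0.3,-0.1,5]},
    {"dp": [0,-0.001,0.001],"angular": [0.3,-0.1,-5]},
    {"dp": [0,-0.001,0],"angular": [0.2,-0.1,0]},
    {"dp": [0,0,0],"angular": [0,0,0]},
  ],
)

```text
clock: 34.17
tcp_pos: [0.617, 0.121, 0.0445]
tcp_rot: [[0.006, 1.0, 0.006], [1.0, -0.006, 0.001], [0.001, 0.006, -1.0]]
force: [-1.8, -0.9, -1.2]
gripper_width: 0.559
```

>>> arm_command(
  rows=[
    {"dp": [0,0,0],"angular": [0,0,0]},
    {"dp": [0,0,0],"angular": [0,0,0]},
    {"dp": [0,0,0],"angular": [0,0,0]},
    {"dp": [0,0,0],"angular": [0,0,0]},
  ],
  grip=0.08,
)

```text
clock: 34.5
tcp_pos: [0.6168, 0.1214, 0.0445]
tcp_rot: [[0.011, 1.0, 0.006], [1.0, -0.011, 0.001], [0.001, 0.006, -1.0]]
force: [-1.1, -0.4, -0.2]
gripper_width: 0.937
```

>>> arm_command(
  rows=[
    {"dp": [0,0,-0.01],"angular": [0,0,0]},
    {"dp": [0,0,-0.02],"angular": [0,0,0]},
    {"dp": [0,0,-0.04],"angular": [0,0,0]},
    {"dp": [0,0,-0.04],"angular": [0,0,0]},
    {"dp": [0,0,-0.03],"angular": [0,0,0]},
    {"dp": [0,0,-0.01],"angular": [0,0,0]},
    {"dp": [0,0,0],"angular": [0,0,0]},
  ],
)

```text
clock: 35.08
tcp_pos: [0.6148, 0.1212, 0.2048]
tcp_rot: [[0.014, 1.0, 0.005], [1.0, -0.014, 0.001], [0.002, 0.005, -1.0]]
force: [-0.1, 0.3, -0.2]
gripper_width: 0.94
```

```bash
python3 -c "
from h import *
to((.4345,.295,.2),90)
W=cam('wrist')
ell(W,'yellow',.052,(.6127,.0207),.05)
wax('red',(.6145,.1207),.088); wax('blue',(.611,-.079),.088)
tri('pot_yellow')
"
```

```text
t 35.08 tcp [0.6148 0.1212 0.2048] yaw 89.2 F [-0.1  0.3 -0.2] dp [ 0.1713 -0.1827  0.0042] tilt fix [ 0.26 -0.09 -0.  ] turn -0.8 g 80.3 q7 76.0
yellow 1366 centre [0.6166 0.0194] axes mm [74.9 76.9] ang 93 circ [616.4, 20.2, 38.7]
red wax 3 [0.6169 0.1193] axes [43.1 43.6]
blue wax 2 [ 0.6143 -0.0834] axes [38.2 42.5]
pot_yellow top 0.8 [149.6 237.3]
pot_yellow side 0.79 [298.1 294.8]
pot_yellow [0.4348 0.2947 0.04  ] [0.435  0.2947 0.04  ]
```

>>> arm_command(
  rows=[
    {"dp": [0.012,-0.013,0],"angular": [0,0,0]},
    {"dp": [0.024,-0.026,0],"angular": [0,0,0]},
    {"dp": [0.026,-0.028,0],"angular": [0,0,0]},
    {"dp": [0.026,-0.028,0],"angular": [0,0,0]},
    {"dp": [0.026,-0.028,0],"angular": [0,0,0]},
    {"dp": [0.026,-0.028,0],"angular": [0,0,0]},
    {"dp": [0.02,-0.022,0],"angular": [0,0,0]},
    {"dp": [0.01,-0.01,0],"angular": [0,0,0]},
  ],
  grip=0.075,
)

```text
clock: 36.1
tcp_pos: [0.4253, 0.2931, 0.1902]
tcp_rot: [[0.024, 1.0, -0.014], [1.0, -0.025, -0.011], [-0.011, -0.014, -1.0]]
force: [0.2, -0.7, -0.1]
gripper_width: 0.877
```

>>> arm_command(
  rows=[
    {"dp": [0.003,-0.003,0],"angular": [0,0,0]},
    {"dp": [0,0,0],"angular": [0,0,0]},
    {"dp": [0,0,0],"angular": [0,0,0]},
  ],
)

```text
clock: 36.35
tcp_pos: [0.4187, 0.2987, 0.1884]
tcp_rot: [[0.017, 1.0, -0.018], [1.0, -0.017, -0.012], [-0.013, -0.017, -1.0]]
force: [-0.1, -0.2, -0.2]
gripper_width: 0.875
```

```bash
python3 -c "
from h import *
c=wax('yellow',(.434,.2945))
to((c[0],c[1],.024),90)
"
```

```text
Traceback (most recent call last):
  File "h.py", line 52, in wax
    e=cv2.fitEllipse(P); print(col,'wax',i,np.round(np.array(e[0])/1000,4),'axes',np.round(e[1],1)); return np.array(e[0])/1000
cv2.error: OpenCV(4.12.0) /io/opencv/modules/imgproc/src/shapedescr.cpp:361: error: (-201:Incorrect size of input array) There should be at least 5 points to fit the ellipse in function 'fitEllipseNoDirect'
```

```bash
python3 -c "
from h import *
W=cam('wrist');u,v=map(int,proj(W,(.434,.2945,.068)));h=cv2.cvtColor(W['color'],cv2.COLOR_RGB2HSV)
print(u,v,h[v-6:v+7:6,u-6:u+7:6].tolist(),[(r['conf'],r['extent']) for r in finder.outline_of('pot_yellow','wrist')[:2]])
to((.434,.2945,.024),90); save(W['color'],'w9.png')
"
```

```text
252 197 [[[23, 213, 140], [23, 216, 139], [24, 211, 138]], [[23, 216, 139], [23, 211, 139], [23, 213, 140]], [[23, 213, 139], [24, 213, 138], [23, 213, 139]]] [(0.71, [230.4, 166.9, 43.7, 55.1])]
t 36.5 tcp [0.4196 0.298  0.1886] yaw 88.9 F [ 0.3 -0.1  0.1] dp [-0.0011  0.0172  0.1644] tilt fix [-0.96  0.72  0.  ] turn -1.12 g 75.0 q7 50.0
```

View pics/w9.png

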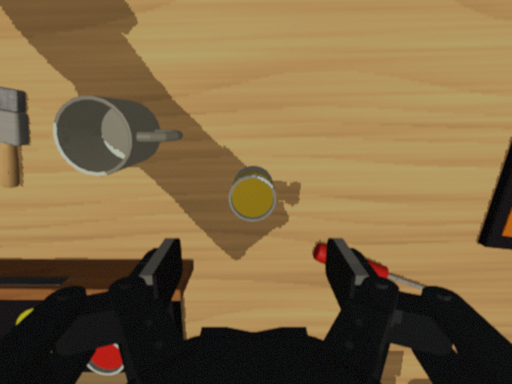

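```bash
sed -i "s/yellow=\[(24,38)\]/yellow=[(20,38)]/; s/(a,110,60),(b,255,255))\$/(a,110,60),(b,255,255))/" h.py; sed -i "s/inRange(h,(a,110,60)/inRange(h,(a,170 if col=='yellow' else 110,60)/" h.py; python3 -c "
from h import *
c=wax('yellow',(.434,.2945))
to((c[0],c[1],.024),90)
"
```

```text
yellow wax 1 [0.4337 0.2939] axes [41.3 42.5]
t 36.55 tcp [0.4195 0.298  0.1887] yaw 88.9 F [ 0.1 -0.5  0.2] dp [-0.0018  0.017   0.1645] tilt fix [-0.95  0.71 -0.  ] turn -1.12 g 75.2 q7 50.0
```

Target (0.4338, 0.294). Level, shift, descend in stages.

>>> arm_command(
  rows=[
    {"dp": [0,0.005,0],"angular": [-0.3,0.2,-0.4]},
    {"dp": [0,0.006,0.005],"angular": [-0.3,0.2,-0.4]},
    {"dp": [0,0.005,0.015],"angular": [-0.2,0.2,-0.2]},
    {"dp": [0,0.001,0.025],"angular": [0,0,0]},
    {"dp": [0,0,0.025],"angular": [0,0,0]},
    {"dp": [0,0,0.02],"angular": [0,0,0]},
    {"dp": [0,0,0.008],"angular": [0,0,0]},
    {"dp": [0,0,0],"angular": [0,0,0]},
  ],
)

```text
clock: 37.22
tcp_pos: [0.4466, 0.2934, 0.0869]
tcp_rot: [[0.009, 1.0, 0.007], [1.0, -0.009, 0.002], [0.002, 0.007, -1.0]]
force: [-0.8, 0.4, -0.3]
gripper_width: 0.882
```

```bash
python3 -c "
from h import *
to((.4338,.294,.024),90)
"
```

```text
t 37.22 tcp [0.4466 0.2934 0.0869] yaw 89.5 F [-0.8  0.4 -0.3] dp [ 0.0004 -0.0132  0.0628] tilt fix [ 0.4  -0.13 -0.  ] turn -0.49 g 75.3 q7 53.0
```

>>> arm_command(
  rows=[
    {"dp": [0,-0.004,0],"angular": [0.1,0,-0.2]},
    {"dp": [0,-0.004,0.003],"angular": [0.1,0,-0.1]},
    {"dp": [0,-0.003,0.006],"angular": [0.1,0,0]},
    {"dp": [0,0,0.006],"angular": [0,0,0]},
    {"dp": [0,0,0],"angular": [0,0,0]},
    {"dp": [0,0,0],"angular": [0,0,0]},
  ],
)

```text
clock: 37.72
tcp_pos: [0.4368, 0.2941, 0.0736]
tcp_rot: [[0.003, 1.0, 0.005], [1.0, -0.003, 0.005], [0.005, 0.005, -1.0]]
force: [0.4, -0.4, 0.2]
gripper_width: 0.883
```

```bash
python3 -c "
from h import *
to((.4338,.294,.024),90)
"
```

```text
t 37.72 tcp [0.4368 0.2941 0.0736] yaw 89.8 F [ 0.4 -0.4  0.2] dp [-0.0004 -0.0033  0.0496] tilt fix [ 0.31 -0.3  -0.  ] turn -0.18 g 75.4 q7 53.0
```

>>> arm_command(
  rows=[
    {"dp": [0,-0.001,0.005],"angular": [0.1,-0.1,0]},
    {"dp": [0,-0.001,0.01],"angular": [0.1,-0.1,0]},
    {"dp": [0,-0.001,0.01],"angular": [0,0,0]},
    {"dp": [0,0,0.01],"angular": [0,0,0]},
    {"dp": [0,0,0.007],"angular": [0,0,0]},
    {"dp": [0,0,0.003],"angular": [0,0,0]},
    {"dp": [0,0,0],"angular": [0,0,0]},
    {"dp": [0,0,0],"angular": [0,0,0]},
  ],
)

```text
clock: 38.38
tcp_pos: [0.4342, 0.2951, 0.0246]
tcp_rot: [[0.003, 1.0, 0.003], [1.0, -0.003, 0.002], [0.002, 0.003, -1.0]]
force: [-0.1, 0.4, -1.0]
gripper_width: 0.877
```

```bash
python3 -c "
from h import *
to((.4338,.294,.024),90)
"
```

```text
t 38.38 tcp [0.4342 0.2951 0.0246] yaw 89.9 F [-0.1  0.4 -1. ] dp [-0.0012 -0.0004  0.0006] tilt fix [ 0.15 -0.13 -0.  ] turn -0.14 g 74.9 q7 53.0
```

>>> arm_command(
  rows=[
    {"dp": [-0.001,0,0],"angular": [0,0,0]},
    {"dp": [0,0,0],"angular": [0,0,0]},
    {"dp": [0,0,0],"angular": [0,0,0]},
    {"dp": [0,0,0],"angular": [0,0,0]},
    {"dp": [0,0,0],"angular": [0,0,0]},
    {"dp": [0,0,0],"angular": [0,0,0]},
  ],
  grip=0.03,
)

```text
clock: 38.88
tcp_pos: [0.4349, 0.2944, 0.0262]
tcp_rot: [[0.003, 1.0, 0.004], [1.0, -0.003, 0.004], [0.004, 0.004, -1.0]]
force: [0.1, 0.2, -1.7]
gripper_width: 0.556
```

>>> arm_command(
  rows=[
    {"dp": [0,0,-0.01],"angular": [0,0,0]},
    {"dp": [0,0,-0.025],"angular": [0,0,0]},
    {"dp": [0,0,-0.035],"angular": [0,0,0]},
    {"dp": [0,0,-0.035],"angular": [0,0,0]},
    {"dp": [-0.01,0.007,-0.02],"angular": [0,0,0]},
    {"dp": [-0.02,0.014,-0.005],"angular": [0,0,0]},
    {"dp": [-0.03,0.02,0],"angular": [0,0,0]},
    {"dp": [-0.03,0.02,0],"angular": [0,0,0]},
  ],
)

```text
clock: 39.55
tcp_pos: [0.4914, 0.2093, 0.167]
tcp_rot: [[-0.013, 1.0, 0.002], [1.0, 0.013, 0.007], [0.007, 0.002, -1.0]]
force: [0.6, -0.8, -1.9]
gripper_width: 0.557
```

>>> arm_command(
  rows=[
    {"dp": [-0.03,0.02,0],"angular": [0,0,0]},
    {"dp": [-0.03,0.02,0],"angular": [0,0,0]},
    {"dp": [-0.03,0.02,0],"angular": [0,0,0]},
    {"dp": [-0.03,0.02,0],"angular": [0,0,0]},
    {"dp": [-0.03,0.02,0],"angular": [0,0,0]},
    {"dp": [-0.02,0.012,0],"angular": [0,0,0]},
    {"dp": [-0.01,0.006,0],"angular": [0,0,0]},
    {"dp": [0,0,0],"angular": [0,0,0]},
  ],
)

```text
clock: 40.22
tcp_pos: [0.6182, 0.0126, 0.1734]
tcp_rot: [[-0.005, 1.0, 0.008], [1.0, 0.005, 0.004], [0.004, 0.008, -1.0]]
force: [-0.5, -0.4, -2.8]
gripper_width: 0.559
```

```bash
python3 -c "
from h import *
to((.6166,.0200,.11),90)
potoff('yellow',.0255)
W=cam('wrist');wax('red',(.616,.120),.088);wax('blue',(.613,-.08),.088)
"
```

```text
t 40.22 tcp [0.6182 0.0126 0.1734] yaw 90.3 F [-0.5 -0.4 -2.8] dp [ 0.0071 -0.0021  0.0634] tilt fix [ 0.46 -0.25  0.  ] turn 0.31 g 47.7 q7 88.0
pot-tcp [-0.0004 -0.0024] axes [40.7 43. ] lab 5
red wax 3 [0.6171 0.1202] axes [42.3 43.4]
blue wax 3 [ 0.6144 -0.0824] axes [40.7 43. ]
```

>>> arm_command(
  rows=[
    {"dp": [0.003,-0.001,0],"angular": [0.1,-0.1,0.1]},
    {"dp": [0.003,-0.0005,0.005],"angular": [0.1,-0.1,0.1]},
    {"dp": [0.002,0,0.015],"angular": [0.1,0,0]},
    {"dp": [0,0,0.02],"angular": [0,0,0]},
    {"dp": [0,0,0.02],"angular": [0,0,0]},
    {"dp": [0,0,0.012],"angular": [0,0,0]},
    {"dp": [0,0,0.005],"angular": [0,0,0]},
    {"dp": [0,0,0],"angular": [0,0,0]},
  ],
)

```text
clock: 41.08
tcp_pos: [0.6116, 0.0426, 0.0936]
tcp_rot: [[-0.025, 1.0, 0.001], [1.0, 0.025, 0.009], [0.009, 0.001, -1.0]]
force: [-0.1, -0.2, -2.5]
gripper_width: 0.557
```

```bash
python3 -c "
from h import *
to((.6166,.0215,.085),90)
potoff('yellow',.0255)
"
```

```text
t 41.08 tcp [0.6116 0.0426 0.0936] yaw 91.4 F [-0.1 -0.2 -2.5] dp [-0.0212  0.0045  0.0084] tilt fix [ 0.08 -0.51 -0.  ] turn 1.44 g 47.6 q7 86.0
pot-tcp [-0.0013 -0.0015] axes [40.3 42.8] lab 3
```

>>> arm_command(
  rows=[
    {"dp": [-0.006,0.0015,0],"angular": [0,-0.2,0.4]},
    {"dp": [-0.006,0.0015,0],"angular": [0,-0.2,0.4]},
    {"dp": [-0.005,0.001,0],"angular": [0,-0.1,0.3]},
    {"dp": [0,0,0],"angular": [0,0,0]},
    {"dp": [0,0,0],"angular": [0,0,0]},
  ],
)

```text
clock: 41.55
tcp_pos: [0.6185, 0.0245, 0.0975]
tcp_rot: [[-0.004, 1.0, 0.007], [1.0, 0.004, -0.0], [-0.0, 0.007, -1.0]]
force: [-0.5, 0.8, -2.2]
gripper_width: 0.557
```

```bash
python3 -c "
from h import *
to((.6172,.0215,.085),90)
"
```

```text
t 41.55 tcp [0.6185 0.0245 0.0975] yaw 90.3 F [-0.5  0.8 -2.2] dp [-0.003  -0.0014  0.0125] tilt fix [ 0.39  0.02 -0.  ] turn 0.25 g 47.5 q7 87.0
```

>>> arm_command(
  rows=[
    {"dp": [-0.001,-0.0005,0.002],"angular": [0.1,0,0.1]},
    {"dp": [-0.001,-0.0005,0.003],"angular": [0.1,0,0.1]},
    {"dp": [-0.0005,0,0.003],"angular": [0.1,0,0]},
    {"dp": [0,0,0.002],"angular": [0,0,0]},
    {"dp": [0,0,0],"angular": [0,0,0]},
  ],
)

```text
clock: 41.97
tcp_pos: [0.6179, 0.0212, 0.0873]
tcp_rot: [[0.001, 1.0, 0.002], [1.0, -0.001, -0.0], [-0.0, 0.002, -1.0]]
force: [-0.1, -0.0, -2.8]
gripper_width: 0.559
```

```bash
python3 -c "
from h import *
to((.6172,.0215,.085),90)
potoff('yellow',.0255)
"
```

```text
t 41.97 tcp [0.6179 0.0212 0.0873] yaw 90.0 F [-0.1 -0.  -2.8] dp [ 0.0003 -0.0007  0.0023] tilt fix [ 0.14  0.   -0.  ] turn -0.04 g 47.7 q7 87.0
pot-tcp [-0.0009 -0.0009] axes [40.5 43. ] lab 2
```

>>> arm_command(
  rows=[
    {"dp": [0,-0.0005,0.004],"angular": [0.1,0,0]},
    {"dp": [0,0,0.005],"angular": [0,0,0]},
    {"dp": [0,0,0.005],"angular": [0,0,0]},
    {"dp": [0,0,0.004],"angular": [0,0,0]},
    {"dp": [0,0,0.002],"angular": [0,0,0]},
    {"dp": [0,0,0],"angular": [0,0,0]},
  ],
)

```text
clock: 42.52
tcp_pos: [0.6172, 0.0215, 0.0648]
tcp_rot: [[-0.0, 1.0, 0.0], [1.0, 0.0, -0.0], [-0.0, 0.0, -1.0]]
force: [0.2, -1.3, -2.7]
gripper_width: 0.556
```

```bash
python3 -c "
from h import *
to((.6172,.0215,.0455),90)
"
```

```text
t 42.52 tcp [0.6172 0.0215 0.0648] yaw 90.0 F [ 0.2 -1.3 -2.7] dp [-0.     -0.      0.0193] tilt fix [0.   0.01 0.  ] turn 0.0 g 47.5 q7 87.0
```

Spot on. Twist down.

>>> arm_command(
  rows=[
    {"dp": [0,-0.0005,0.003],"angular": [0.1,0,6]},
    {"dp": [0,-0.0008,0.003],"angular": [0.1,0,6]},
    {"dp": [0,-0.001,0.003],"angular": [0.1,0,-6]},
    {"dp": [0,-0.001,0.003],"angular": [0.1,0,-6]},
    {"dp": [0,-0.001,0.003],"angular": [0.1,0,-6]},
    {"dp": [0,-0.001,0.003],"angular": [0.1,0,6]},
    {"dp": [0,-0.001,0.003],"angular": [0.1,0,6]},
    {"dp": [0,-0.001,0.002],"angular": [0.1,0,-6]},
  ],
)

```text
clock: 43.18
tcp_pos: [0.6184, 0.0207, 0.0516]
tcp_rot: [[0.009, 1.0, 0.005], [1.0, -0.009, 0.001], [0.001, 0.005, -1.0]]
force: [-1.5, 1.0, 3.6]
gripper_width: 0.556
```

>>> arm_command(
  rows=[
    {"dp": [0,-0.001,0.002],"angular": [0.1,0,6]},
    {"dp": [0,-0.001,0.0025],"angular": [0.1,0,6]},
    {"dp": [0,-0.001,0.0025],"angular": [0.1,0,-6]},
    {"dp": [0,-0.001,0.0025],"angular": [0.1,0,-6]},
    {"dp": [0,-0.001,0.0025],"angular": [0.1,0,-6]},
    {"dp": [0,-0.001,0.0025],"angular": [0.1,0,6]},
  ],
)

```text
clock: 43.68
tcp_pos: [0.6198, 0.021, 0.0461]
tcp_rot: [[-0.003, 1.0, 0.012], [1.0, 0.003, 0.003], [0.003, 0.012, -1.0]]
force: [-3.6, 0.8, 9.4]
gripper_width: 0.563
```

```bash
python3 -c "
from h import *
to((.6172,.0215,.0455),90)
"
```

```text
t 43.68 tcp [0.6198 0.021  0.0461] yaw 90.2 F [-3.6  0.8  9.4] dp [ 0.0005 -0.0026  0.0006] tilt fix [ 0.66 -0.18  0.  ] turn 0.19 g 48.1 q7 87.0
```

>>> arm_command(
  rows=[
    {"dp": [0,-0.0015,0.002],"angular": [0.2,-0.1,6]},
    {"dp": [0,-0.001,0.0025],"angular": [0.2,0,-6]},
    {"dp": [0,-0.001,0.0025],"angular": [0.2,0,-6]},
    {"dp": [0,-0.001,0.0025],"angular": [0.1,0,6]},
    {"dp": [0,-0.001,0.0025],"angular": [0.1,0,6]},
  ],
)

```text
clock: 44.1
tcp_pos: [0.6242, 0.0211, 0.0454]
tcp_rot: [[0.104, 0.994, 0.019], [0.995, -0.104, 0.003], [0.006, 0.019, -1.0]]
force: [-2.9, 1.3, 17.1]
gripper_width: 0.562
```

>>> arm_command(
  rows=[
    {"dp": [0,-0.001,0.001],"angular": [0.2,0,-6]},
    {"dp": [0,-0.001,0],"angular": [0.2,0,0]},
    {"dp": [0,0,0],"angular": [0.1,0,0]},
    {"dp": [0,0,0],"angular": [0,0,0]},
  ],
)

```text
clock: 44.43
tcp_pos: [0.623, 0.0206, 0.0459]
tcp_rot: [[0.007, 1.0, 0.013], [1.0, -0.007, 0.003], [0.003, 0.013, -1.0]]
force: [-0.2, -0.2, 0.1]
gripper_width: 0.558
```

>>> arm_command(
  rows=[
    {"dp": [0,-0.001,0.001],"angular": [0.2,0,5]},
    {"dp": [0,-0.001,0.001],"angular": [0.2,0,-5]},
    {"dp": [0,-0.001,0],"angular": [0.2,0,0]},
    {"dp": [0,0,0],"angular": [0,0,0]},
  ],
)

```text
clock: 44.77
tcp_pos: [0.623, 0.021, 0.0457]
tcp_rot: [[0.016, 1.0, 0.008], [1.0, -0.016, 0.004], [0.004, 0.008, -1.0]]
force: [-0.2, -0.4, -1.1]
gripper_width: 0.557
```

>>> arm_command(
  rows=[
    {"dp": [0,0,0],"angular": [0,0,0]},
    {"dp": [0,0,0],"angular": [0,0,0]},
    {"dp": [0,0,0],"angular": [0,0,0]},
    {"dp": [0,0,0],"angular": [0,0,0]},
  ],
  grip=0.08,
)

```text
clock: 45.1
tcp_pos: [0.6229, 0.0213, 0.0455]
tcp_rot: [[0.022, 1.0, 0.007], [1.0, -0.022, 0.005], [0.005, 0.007, -1.0]]
force: [0.9, 0.2, -0.5]
gripper_width: 0.937
```

>>> arm_command(
  rows=[
    {"dp": [0,0,-0.01],"angular": [0,0,0]},
    {"dp": [0,0,-0.02],"angular": [0,0,0]},
    {"dp": [0,0,-0.04],"angular": [0,0,0]},
    {"dp": [0,0,-0.04],"angular": [0,0,0]},
    {"dp": [0,0,-0.03],"angular": [0,0,0]},
    {"dp": [0,0,-0.01],"angular": [0,0,0]},
    {"dp": [0,0,0],"angular": [0,0,0]},
  ],
)

```text
clock: 45.68
tcp_pos: [0.6207, 0.0206, 0.2057]
tcp_rot: [[0.026, 1.0, 0.006], [1.0, -0.026, 0.005], [0.005, 0.006, -1.0]]
force: [-1.1, -0.3, 0.2]
gripper_width: 0.94
```

```bash
python3 -c "
from h import *
to((.48,.0200,.1),90)
for c,n in(('red',(.619,.120)),('yellow',(.619,.02)),('blue',(.615,-.08))): wax(c,n,.088)
W=cam('wrist');S=cam('side')
im=np.zeros((440,760,3),np.uint8);im[:384,:380]=W['color'][:,60:440];im[:,384:744]=cv2.resize(S['color'][150:260,205:295],(360,440),interpolation=cv2.INTER_CUBIC)
save(cv2.convertScaleAbs(im,alpha=1.3),'w10.png')
"
```

```text
t 45.68 tcp [0.6207 0.0206 0.2057] yaw 88.5 F [-1.1 -0.3  0.2] dp [-0.0048 -0.1412  0.1049] tilt fix [ 0.32 -0.31 -0.  ] turn -1.47 g 80.2 q7 85.0
red wax 3 [0.6236 0.1201] axes [42.4 43.1]
yellow wax 2 [0.6216 0.0193] axes [41.5 41.9]
blue wax 3 [ 0.6209 -0.0826] axes [40.8 42.7]
```

View pics/w10.png

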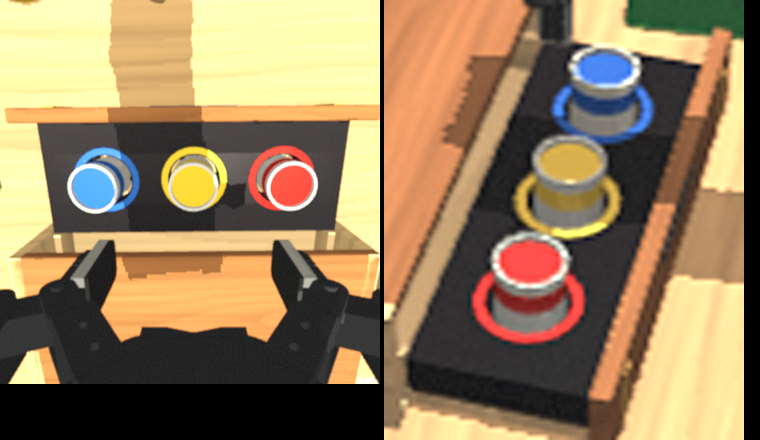

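>>> arm_command(
  rows=[
    {"dp": [0,-0.015,0],"angular": [0,0,0]},
    {"dp": [0,-0.025,0],"angular": [0,0,0]},
    {"dp": [0,-0.03,0],"angular": [0,0,0]},
    {"dp": [0,-0.03,0],"angular": [0,0,0]},
    {"dp": [0,-0.02,0],"angular": [0,0,0]},
    {"dp": [0,-0.01,0],"angular": [0,0,0]},
    {"dp": [0,0,0],"angular": [0,0,0]},
    {"dp": [0,0,0],"angular": [0,0,0]},
  ],
  grip=0.0,
)

```text
clock: 46.6
tcp_pos: [0.4762, 0.0234, 0.1888]
tcp_rot: [[0.025, 0.999, -0.024], [1.0, -0.025, 0.001], [0.001, -0.024, -1.0]]
force: [0.1, 0.3, 0.5]
gripper_width: -0.004
```

>>> arm_command(
  rows=[
    {"dp": [0,0,0],"angular": [-6,0,-0.3]},
    {"dp": [0,0,0],"angular": [-6,0,-0.3]},
    {"dp": [0,0,0],"angular": [-6,0,-0.3]},
    {"dp": [0,0,0],"angular": [-6,0,-0.3]},
    {"dp": [0,0,0],"angular": [-6,0,-0.2]},
    {"dp": [0,0,0],"angular": [0,0,0]},
  ],
)

```text
clock: 47.1
tcp_pos: [0.4804, 0.0197, 0.1847]
tcp_rot: [[0.007, 0.909, 0.416], [1.0, 0.001, -0.02], [-0.018, 0.417, -0.909]]
force: [0.3, 0.1, 0.4]
gripper_width: -0.002
```

```bash
python3 - <<'E'
from h import *
S=cam('side')
for n,xy,o in(('blue',(.6195,-.081),(260.3,167)),('yellow',(.6213,.0195),(251.5,191.3)),('red',(.6235,.120),(241.8,215.5))):
    print(n,o,'z.092',np.round(proj(S,(*xy,.092)),1),'z.102',np.round(proj(S,(*xy,.102)),1))
W=cam('wrist');T=cam('top');print(telemetry.state()['tcp_pos'],telemetry.state()['tcp_rot'].round(3),telemetry.state()['qpos'].round(0))
# front board: detect in wrist
r=finder.outline_of('drawer_front','wrist');print([(q['conf'],q['extent']) for q in r][:2])
E
```

```text
blue (260.3, 167) z.092 [260.8 166.8] z.102 [260.8 164.2]
yellow (251.5, 191.3) z.092 [251.7 189.6] z.102 [251.7 187. ]
red (241.8, 215.5) z.092 [241.6 214.9] z.102 [241.5 212.3]
[0.48227211 0.01955238 0.1854487 ] [[ 0.009  0.91   0.415]
 [ 1.    -0.001 -0.019]
 [-0.016  0.416 -0.909]] [-19.   8.   6. 135.  22.  14.  57.]
[(0.9, [85.1, 152.1, 349.2, 129.6])]
```

>>> arm_command(
  rows=[
    {"dp": [0,0,0],"angular": [6,0,0]},
    {"dp": [0,0,0],"angular": [5,0,0]},
    {"dp": [0,0,0.01],"angular": [0,0,0]},
    {"dp": [0,-0.002,0.02],"angular": [0,0,0]},
    {"dp": [0,-0.002,0.02],"angular": [0,0,0]},
    {"dp": [0,0,0],"angular": [0,0,0]},
    {"dp": [0,0,0],"angular": [0,0,0]},
  ],
)

```text
clock: 47.88
tcp_pos: [0.495, 0.0208, 0.1322]
tcp_rot: [[0.012, 0.973, 0.233], [1.0, -0.01, -0.008], [-0.006, 0.233, -0.973]]
force: [-0.3, 1.1, 0.2]
gripper_width: -0.003
```

```bash
python3 -c "
from h import *
to((.500,.0200,.035),90);print(telemetry.state()['qpos'].round(0),telemetry.state()['tcp_rot'].round(3)[:,2])
"
```

```text
t 47.88 tcp [0.495  0.0208 0.1322] yaw 89.3 F [-0.3  1.1  0.2] dp [-0.0002 -0.0177  0.0957] tilt fix [13.33  0.33 -0.  ] turn -0.67 g -0.2 q7 71.0
[ -8.  17.  -2. 127.   9.  23.  71.] [ 0.233 -0.008 -0.973]
```

>>> arm_command(
  rows=[
    {"dp": [0,-0.003,0.01],"angular": [0,0,0]},
    {"dp": [0,-0.003,0.018],"angular": [0,0,0]},
    {"dp": [0,-0.004,0.02],"angular": [0,0,0]},
    {"dp": [0,-0.004,0.02],"angular": [0,0,0]},
    {"dp": [0,-0.003,0.012],"angular": [0,0,0]},
    {"dp": [0,-0.001,0.004],"angular": [0,0,0]},
    {"dp": [0,0,0],"angular": [0,0,0]},
    {"dp": [0,0,0],"angular": [0,0,0]},
  ],
)

```text
clock: 48.55
tcp_pos: [0.4999, 0.0189, 0.0544]
tcp_rot: [[0.016, 0.971, 0.239], [1.0, -0.014, -0.01], [-0.006, 0.239, -0.971]]
force: [0.2, 0.3, 0.4]
gripper_width: 0.001
```

```bash
python3 -c "
from h import *
to((.520,.0200,.037),90);print(telemetry.state()['qpos'].round(0),telemetry.state()['tcp_rot'].round(3)[:,2])
"
```

```text
t 48.55 tcp [0.4999 0.0189 0.0544] yaw 89.1 F [0.2 0.3 0.4] dp [0.0015 0.0154 0.0217] tilt fix [13.67  0.37  0.  ] turn -0.9 g 0.0 q7 49.0
[ -6.  26.  -5. 132.  31.  10.  49.] [ 0.239 -0.01  -0.971]
```

>>> arm_command(
  rows=[
    {"dp": [0,0,0],"angular": [4,0,0]},
    {"dp": [0,0,0],"angular": [4,0,0]},
    {"dp": [0,0,0.003],"angular": [3,0,-0.5]},
    {"dp": [0,0.002,0.006],"angular": [0,0,-0.4]},
    {"dp": [0,0.002,0.006],"angular": [0,0,0]},
    {"dp": [0,0,0],"angular": [0,0,0]},
    {"dp": [0,0,0],"angular": [0,0,0]},
  ],
)

```text
clock: 49.13
tcp_pos: [0.5046, 0.0217, 0.0431]
tcp_rot: [[-0.004, 0.999, 0.048], [1.0, 0.004, -0.002], [-0.002, 0.048, -0.999]]
force: [-0.3, -0.5, 0.5]
gripper_width: -0.003
```

```bash
python3 -c "
from h import *
to((.520,.0200,.037),90);print(telemetry.state()['qpos'].round(1),telemetry.state()['tcp_rot'].round(3)[:,2])
"
```

```text
t 49.13 tcp [0.5046 0.0217 0.0431] yaw 90.2 F [-0.3 -0.5  0.5] dp [-0.0018  0.015   0.0068] tilt fix [2.74 0.14 0.  ] turn 0.23 g -0.3 q7 59.0
[  5.7  31.2 -20.  120.5  22.8  29.1  58.9] [ 0.048 -0.002 -0.999]
```

>>> arm_command(
  rows=[
    {"dp": [0,0.006,0.001],"angular": [0,0,0]},
    {"dp": [0,0.008,0.001],"angular": [0,0,0]},
    {"dp": [0,0.008,0.001],"angular": [0,0,0]},
    {"dp": [0,0.008,0.001],"angular": [0,0,0]},
    {"dp": [0,0.008,0],"angular": [0,0,0]},
    {"dp": [0,0.008,0],"angular": [0,0,0]},
  ],
)

```text
clock: 49.63
tcp_pos: [0.5497, 0.0218, 0.0407]
tcp_rot: [[-0.007, 0.999, 0.044], [1.0, 0.007, -0.005], [-0.006, 0.044, -0.999]]
force: [-2.2, 0.1, -1.3]
gripper_width: -0.001
```

```bash
python3 -c "
from h import *
to((.520,.0200,.040),90);print(telemetry.state()['qpos'].round(1),telemetry.state()['tcp_rot'].round(3)[:,2])
"
```

```text
t 49.63 tcp [0.5497 0.0218 0.0407] yaw 90.4 F [-2.2  0.1 -1.3] dp [-0.0016 -0.0297 -0.0006] tilt fix [ 2.51  0.33 -0.  ] turn 0.38 g -0.1 q7 61.0
[  6.1  34.1 -20.5 113.9  22.5  33.3  60.7] [ 0.044 -0.005 -0.999]
```

>>> arm_command(
  rows=[
    {"dp": [0,0.008,0.0005],"angular": [-2,0,0]},
    {"dp": [0,0.008,0.001],"angular": [-2,0,0]},
    {"dp": [0,0.008,0.001],"angular": [-2,0,0]},
    {"dp": [0,0.008,0.0015],"angular": [-2,0,0]},
    {"dp": [0,0.008,0.0015],"angular": [-2,0,0]},
    {"dp": [0,0.008,0.002],"angular": [-2,0,0]},
    {"dp": [0,0.008,0.002],"angular": [-2,0,0]},
    {"dp": [0,0.008,0.002],"angular": [0,0,0]},
  ],
)

```text
clock: 50.3
tcp_pos: [0.6212, 0.0212, 0.039]
tcp_rot: [[-0.005, 0.957, 0.291], [1.0, 0.006, -0.004], [-0.006, 0.291, -0.957]]
force: [-3.1, 0.4, -0.3]
gripper_width: -0.003
```

```bash
python3 -c "
from h import *
to((.520,.0200,.040),90);print(telemetry.state()['qpos'].round(1),telemetry.state()['tcp_rot'].round(3)[:,2])
"
```

```text
t 50.3 tcp [0.6212 0.0212 0.039 ] yaw 90.3 F [-3.1  0.4 -0.3] dp [-0.0007 -0.0965 -0.0305] tilt fix [16.69  0.34 -0.  ] turn 0.28 g -0.3 q7 51.0
[ -2.3  33.6  -8.2 118.5  32.9  13.4  50.7] [ 0.291 -0.004 -0.957]
```

>>> arm_command(
  rows=[
    {"dp": [0,0.007,0.002],"angular": [0,0,0]},
    {"dp": [0,0.007,0.002],"angular": [0,0,0]},
    {"dp": [0,0.006,0.002],"angular": [0,0,0]},
    {"dp": [0,0.005,0.0015],"angular": [0,0,0]},
  ],
)

```text
clock: 50.63
tcp_pos: [0.651, 0.0209, 0.0391]
tcp_rot: [[-0.005, 0.957, 0.289], [1.0, 0.007, -0.006], [-0.007, 0.289, -0.957]]
force: [-3.3, 0.5, 0.5]
gripper_width: 0.001
```

```bash
python3 -c "
from h import *
to((.520,.0200,.040),90);print(telemetry.state()['qpos'].round(1),telemetry.state()['tcp_rot'].round(3)[:,2])
for n in('top','side'):
    d=cam(n);r=finder.outline_of('drawer',n);print(n,[(q['conf'],q['extent']) for q in r][:2])
S=cam('side');save(np.hstack([cv2.resize(S['color'][130:260,190:310],(480,520)),cv2.resize(cam('wrist')['color'],(300,225))[:,:].copy().repeat(1,0) if 0 else cv2.resize(cam('wrist')['color'],(320,520))]),'p1.png')
"
```

```text
t 50.63 tcp [0.651  0.0209 0.0391] yaw 90.3 F [-3.3  0.5  0.5] dp [-0.0003 -0.1252 -0.0388] tilt fix [16.58  0.42  0.  ] turn 0.27 g 0.1 q7 53.0
[ -0.3  35.3 -10.7 114.   32.   16.8  52.6] [ 0.289 -0.006 -0.957]
top [(0.59, [175.8, 154.2, 122.6, 20.5])]
side [(0.87, [211.9, 156.8, 35.2, 102.1])]
```

View pics/p1.png

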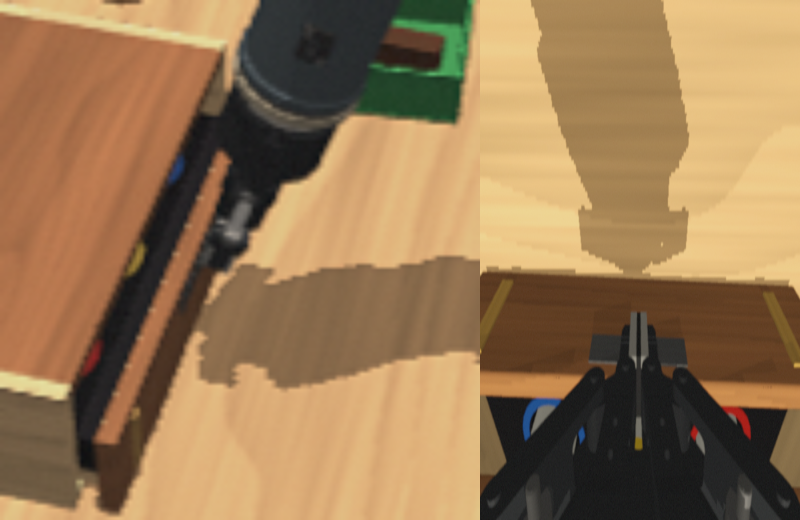

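>>> arm_command(
  rows=[
    {"dp": [0,0.003,0.001],"angular": [0,0,0]},
    {"dp": [0,0.003,0.001],"angular": [0,0,0]},
    {"dp": [0,0.003,0.001],"angular": [0,0,0]},
    {"dp": [0,0.003,0.001],"angular": [0,0,0]},
  ],
)

```text
clock: 51.27
tcp_pos: [0.6607, 0.0211, 0.0385]
tcp_rot: [[-0.006, 0.958, 0.286], [1.0, 0.008, -0.007], [-0.009, 0.286, -0.958]]
force: [-14.7, 1.3, 11.4]
gripper_width: -0.005
```

>>> arm_command(
  rows=[
    {"dp": [0,0.003,0.001],"angular": [0,0,0]},
    {"dp": [0,0.003,0.001],"angular": [0,0,0]},
  ],
)

```text
clock: 51.43
tcp_pos: [0.6624, 0.0208, 0.0371]
tcp_rot: [[-0.006, 0.96, 0.278], [1.0, 0.009, -0.009], [-0.011, 0.278, -0.96]]
force: [-11.2, 0.5, 7.8]
gripper_width: -0.001
```

>>> arm_command(
  rows=[
    {"dp": [0,0.003,0.001],"angular": [0,0,0]},
    {"dp": [0,0.003,0.001],"angular": [0,0,0]},
  ],
)

```text
clock: 51.6
tcp_pos: [0.6654, 0.0205, 0.0361]
tcp_rot: [[-0.006, 0.962, 0.273], [1.0, 0.009, -0.011], [-0.013, 0.272, -0.962]]
force: [-6.4, -0.6, 4.9]
gripper_width: -0.0
```

>>> arm_command(
  rows=[
    {"dp": [0,0.003,0],"angular": [0,0,0]},
    {"dp": [0,0.003,0],"angular": [0,0,0]},
  ],
)

```text
clock: 51.77
tcp_pos: [0.6689, 0.0204, 0.0364]
tcp_rot: [[-0.006, 0.964, 0.268], [1.0, 0.01, -0.012], [-0.014, 0.267, -0.963]]
force: [-3.5, 0.3, -2.2]
gripper_width: -0.005
```

>>> arm_command(
  rows=[
    {"dp": [0,0.003,0],"angular": [0,0,0]},
    {"dp": [0,0.003,0],"angular": [0,0,0]},
  ],
)

```text
clock: 51.93
tcp_pos: [0.6715, 0.0203, 0.0363]
tcp_rot: [[-0.007, 0.965, 0.261], [1.0, 0.01, -0.013], [-0.015, 0.261, -0.965]]
force: [-22.3, 1.6, 13.1]
gripper_width: -0.001
```

>>> arm_command(
  rows=[
    {"dp": [0,0.003,0],"angular": [0,0,0]},
    {"dp": [0,0.003,0],"angular": [0,0,0]},
  ],
)

```text
clock: 52.1
tcp_pos: [0.671, 0.0203, 0.0362]
tcp_rot: [[-0.007, 0.968, 0.25], [1.0, 0.011, -0.015], [-0.017, 0.25, -0.968]]
force: [-18.1, 1.4, 11.7]
gripper_width: -0.002
```

>>> arm_command(
  rows=[
    {"dp": [0,-0.003,0],"angular": [0,0,0]},
    {"dp": [0,-0.01,0],"angular": [0,0,0]},
    {"dp": [0,-0.02,-0.005],"angular": [0,0,0]},
    {"dp": [0,-0.02,-0.015],"angular": [0,0,0]},
    {"dp": [0,-0.02,-0.03],"angular": [0,0,0]},
    {"dp": [0,-0.02,-0.035],"angular": [0,0,0]},
    {"dp": [0,-0.02,-0.035],"angular": [0,0,0]},
    {"dp": [0,0,-0.03],"angular": [0,0,0]},
  ],
)

```text
clock: 52.77
tcp_pos: [0.5243, 0.0227, 0.1524]
tcp_rot: [[-0.009, 0.967, 0.254], [1.0, 0.012, -0.012], [-0.015, 0.253, -0.967]]
force: [0.4, -0.5, -0.7]
gripper_width: -0.001
```

>>> arm_command(
  rows=[
    {"dp": [0.02,-0.01,-0.02],"angular": [0,0,0]},
    {"dp": [0.035,-0.01,0],"angular": [0,0,0]},
    {"dp": [0.035,-0.01,0],"angular": [0,0,0]},
    {"dp": [0.035,-0.01,0],"angular": [0,0,0]},
    {"dp": [0.035,-0.01,0],"angular": [0,0,0]},
    {"dp": [0.03,0,0],"angular": [0,0,0]},
    {"dp": [0,0,0],"angular": [0,0,0]},
    {"dp": [0,0,0],"angular": [0,0,0]},
  ],
)

```text
clock: 53.43
tcp_pos: [0.4789, 0.2241, 0.1719]
tcp_rot: [[-0.001, 0.959, 0.285], [1.0, 0.001, 0.001], [0.0, 0.285, -0.959]]
force: [0.4, -1.6, -0.3]
gripper_width: -0.001
```

```bash
python3 -c "
from h import *
T=cam('top');S=cam('side');to((.5,.2,.2),90);print(telemetry.state()['qpos'].round(0))
for n in('top','side'): print(n,[(q['conf'],q['extent']) for q in finder.outline_of('drawer',n)][:2])
for q in('mug','brush','tape','bowl','screwdriver'): tri(q)
for s in('top','side'):
    print(s,'offcut',[(round(q['conf'],2),q['extent']) for q in finder.outline_of('offcut_dark',s)][:2])
im=np.zeros((600,800,3),np.uint8);im[:400,:480]=cv2.resize(T['color'][70:270,140:380],(480,400),interpolation=cv2.INTER_CUBIC);im[:520,484:800]=cv2.resize(S['color'][130:260,190:269],(316,520),interpolation=cv2.INTER_CUBIC)
save(im,'p2.png')
"
```

```text
t 53.53 tcp [0.4792 0.2228 0.1719] yaw 90.0 F [-0.1  0.1 -0.1] dp [-0.0228  0.028  -0.021 ] tilt fix [ 1.632e+01 -1.000e-02  0.000e+00] turn -0.05 g -0.0 q7 26.0
[-21.  17. -20. 121.  30.  34.  26.]
top []
side [(0.63, [209.6, 146.9, 40.0, 110.6])]
mug top 0.57 [194.7 260.3]
mug side 0.88 [334.1 252.2]
mug [0.3671 0.149  0.0481] [0.3675 0.149  0.0481]
brush top 0.87 [242.7 261.9]
brush side 0.74 [341.3 220.6]
brush [ 0.3646 -0.0016  0.0111] [ 0.3621 -0.0016  0.0111]
tape top 0.93 [293.5 257.5]
tape side 0.75 [347.4 186. ]
tape [ 0.3819 -0.167  -0.0049] [ 0.3612 -0.1671 -0.0045]
bowl top 0.84 [385.6 235. ]
bowl side 0.63 [321.9 119.9]
bowl [ 0.4617 -0.4631  0.0174] [ 0.4875 -0.4615  0.0178]
screwdriver top 0.54 [112.5 202.6]
screwdriver side 0.92 [239.  340.4]
screwdriver [0.5449 0.4283 0.0063] [0.5473 0.4284 0.0066]
top offcut []
side offcut [(0.85, [273.9, 134.9, 29.5, 12.2])]
```

View pics/p2.png

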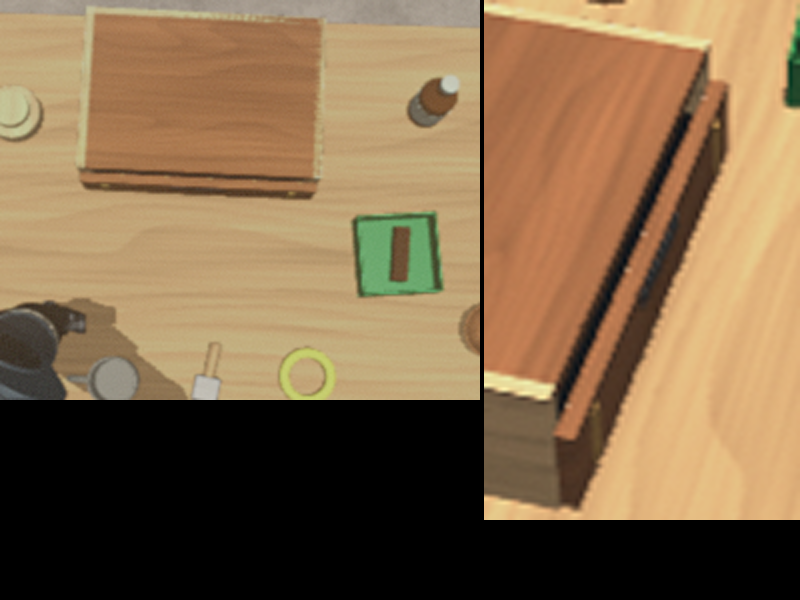

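```bash
python3 - <<'E'
from h import *
T=cam('top');S=cam('side')
# brightness profile columns across front in top view, and predicted rows if shut
C=cv2.cvtColor(T['color'],cv2.COLOR_RGB2GRAY)
for u in (200,240,280):
    print(u,C[148:176,u-2:u+3].mean(1).round().astype(int).tolist())
    y=atz(T,u,160,.076)[1]
    for n,x,z in(('roof front .682',.682,.112),('outer top .667',.667,.076),('outer top .673(6mm in)',.661,.076)): print('  ',n,np.round(proj(T,(x,y,z)),1))
for u,v in((182,164),(298,168)): print('outer',atz(T,u,v,.076))
for u,v in((180,155.5),(299,160)): print('roof',atz(T,u,v,.112))
E
```

```text
200 [126, 129, 131, 126, 126, 125, 95, 63, 81, 129, 133, 131, 128, 103, 77, 72, 69, 104, 154, 163, 165, 166, 169, 168, 164, 163, 164, 166]
   roof front .682 [199.1 157.1]
   outer top .667 [199.8 164.2]
   outer top .673(6mm in) [199.8 166. ]
240 [121, 120, 121, 127, 127, 127, 127, 122, 84, 55, 76, 119, 123, 128, 126, 92, 67, 66, 68, 99, 146, 158, 164, 167, 167, 163, 161, 165]
   roof front .682 [240.1 158.2]
   outer top .667 [239.9 165.3]
   outer top .673(6mm in) [239.8 167.1]
280 [131, 126, 128, 131, 134, 135, 130, 130, 131, 123, 84, 56, 81, 122, 132, 131, 122, 85, 67, 66, 79, 124, 159, 167, 167, 163, 163, 168]
   roof front .682 [281.2 159.4]
   outer top .667 [279.9 166.4]
   outer top .673(6mm in) [279.9 168.3]
outer [0.66598383 0.19846603 0.076     ]
outer [ 0.6634233 -0.168072   0.076    ]
roof [0.68525902 0.20099342 0.112     ]
roof [ 0.68155576 -0.16567727  0.112     ]
```

```bash
python3 -c "
from h import *
print(workorder.sign_off())"
```

```text
the job is handed in; nothing more can be done
None
```

The job is done and was handed in at about 53 s on the robot's clock. The order was offcut, then pots, then drawer.

- **Offcut:** only the dark one was there. It lies in the green bin, and the last pictures confirm it. My first two grasps closed above it, because the real fingertips sit about 20 mm short of the reported TCP. I allowed for that afterwards, and nothing was moved by the misses.
- **Pots:** all three were there, and I twisted each one down into the holder of its own colour. Each stopped hard at the bottom, with 17–26 N measured. In the side view the rims sit at the seated height of 92 mm, to within about a pixel or two (roughly 4–7 mm). While I worked on the pots, the drawer slid a centimetre or so towards shut.
- **Drawer:** I pushed it in slowly. The push force peaked at about 15 N at the catch, fell to about 4 N, then rose to about 22 N against the stop. In the top view the front face stands 15.5 mm ahead of the cabinet front, against the board's 15 mm, so it reads as fully shut.
- **Bench:** the mug, brush, tape, bowl and screwdriver were still in place in the last pictures, and the arm was clear of everything.

Two checks failed or disagreed:
- **Side and top cameras:** the two estimates differed by 2–3 cm for the tape and the bowl. I put this down to loose outlines and did not compare their positions with the start.
- **Network search:** in the top view at the end it found neither the drawer nor the offcut, so I checked both by eye and by edge measurement.

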